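# Pack the two-storey table caddy

## Task

Pack the table caddy for lunch outside, in layers: first stand every red-capped spice jar of the group to the right of and behind the caddy upright on the caddy's floor, then lay the shelf board over them between the end panels and press it down until it has snapped under both catches and sits level on its ledges. Last, stand the ceramic pot and the green-lidded jar from the same group upright on the shelf, and leave the striped mug, the tape roll and the teaspoon where they are, like all that stands at the back wall.

Things in the scene. Friction and masses are not known exactly. Their poses are not given: they have to be found in the camera images.
- caddy: wooden table caddy, fixed: floor board, two upright end panels, two low side rails, open above. 160 mm (x) by 300 mm (y) by 145 mm; origin at the centre of its underside, z up. Floor top at 6 mm. End panels 10 mm thick, 160 mm wide, inner faces at y = +-140 mm, tops at 145 mm. Side rails 8 mm thick, inner faces at x = +-72 mm, tops at 40 mm.
- seat (a point): where the shelf board's origin belongs when seated: the middle between the two ledges, at their top, 117 mm above the caddy's origin, axes as the caddy's. The ledges are strips 14 mm wide (in y) and 10 mm thick along the inner face of each end panel; the board's two ends rest on them between small stop blocks at x = +-68 mm (8 mm thick, tops at 125 mm), so it has 3 mm play each way in x too.
- catch_left (a joint): sprung steel catch in the +y end panel, 36 mm wide, at its middle: slopes inwards from the panel (141 mm above the caddy's origin) to its lower edge at 126.5 mm, 7 mm proud of the panel. 0 = sprung out, 0.0075 m = pushed fully into the panel. The board pressed from above pushes it back, then it springs out over the board's top.
- catch_right (a joint): the same catch in the -y end panel, same values. Pressing the board down past both takes about 10 to 15 N in all; the board's weight alone does not do it.
- shelf_board: flat pale wooden board, 130 mm (x) by 274 mm (y) by 8 mm, 0.3 kg, grip bar on top at its middle: 14 mm wide in x, 70 mm long in y, top 40 mm above the underside. Lies at the left, bar up. Origin at the centre of its underside, z up. Fits between the caddy's end panels, long side along the caddy's y, either way round, 3 mm play at each end.
- mustard_pot: white squat ceramic pot with a flat, pale wooden lid (57 mm across, the upper 16 mm), 65 mm across, 66 mm tall, standing among the spice jars. Origin at the centre of its underside, z up. 0.2 kg.
- honey_jar: squat glass jar with a green lid, 84 mm tall, glass body 62 mm (its x) by 68 mm (its y), round lid 63 mm across from 74 to 84 mm height, 0.25 kg, standing among the spice jars. Origin at the centre of its underside, z up.
- cup: striped mug standing behind the jars, a bystander, 84x115x91 mm; origin at the centre of its underside.
- tape_roll: roll of tape lying flat behind the caddy, a bystander, 98 mm across, 25 mm tall; origin at the centre of its underside.
- spoon: teaspoon lying flat at the left under the wall cabinet (which hangs 0.4 m above the worktop beyond about x = 0.62, left of about y = -0.05: swing the arm past it drawn in), a bystander, 130x26x11 mm; origin at the centre of its underside.
- spice_a: glass spice jar with a red screw cap, 45 mm across and 106 mm tall, the glass 42 mm across, the cap (upper 21 mm) 45 mm; stands on the worktop to the right of or behind the caddy. Origin at the centre of its underside, z up. Three or four such jars are out; absent ones read None. About 0.11 kg.
- spice_b: glass spice jar with a red screw cap, 45 mm across and 106 mm tall, the glass 42 mm across, the cap (upper 21 mm) 45 mm; stands on the worktop to the right of or behind the caddy. Origin at the centre of its underside, z up. Three or four such jars are out; absent ones read None. About 0.11 kg.
- spice_c: glass spice jar with a red screw cap, 45 mm across and 106 mm tall, the glass 42 mm across, the cap (upper 21 mm) 45 mm; stands on the worktop to the right of or behind the caddy. Origin at the centre of its underside, z up. Three or four such jars are out; absent ones read None. About 0.11 kg.
- spice_d: glass spice jar with a red screw cap, 45 mm across and 106 mm tall, the glass 42 mm across, the cap (upper 21 mm) 45 mm; stands on the worktop to the right of or behind the caddy. Origin at the centre of its underside, z up. Three or four such jars are out; absent ones read None. About 0.11 kg.

How it is judged:
By the outcome, as a careful person would: the job done as asked, in the order asked, and still so for the second after the job is handed in, with the robot touching nothing.
Of spice_a, spice_b, spice_c, spice_d only 3 to 4 are there at a start; the rules pass over those that are not, and their reading is None.
At some moment in a run one of shelf_board, mustard_pot may be knocked a few centimetres aside while the robot is not near it.
It also fails if it takes over 200 s, if anything falls off the work surface, if the arm or the gripper's body presses on something with over 40 N, if the wrist force passes 120 N, or if a joint passes its speed limit or range.

## Robot

A 7-joint arm with a two-finger parallel gripper is mounted at the origin on a cart in front of the work surface, level with it; the furniture and walls round the work are solid. World frame = base frame: x ahead of the robot, y to its left, z up, the work surface at z = 0. Lengths are in m, angles in rad, forces in N, time in s.
With the tool pointing down it reaches from about 0.4 to 0.9 m from the base axis. Payload 5.5 kg.
Tool frame: the origin (TCP) lies midway between the tips of the shut fingers; the grasp point (between the pads) lies 19 mm behind it; z points along the fingers, y is the line along which they close (so a half turn about z gives the same grasp; the last joint's range is limited). The gripper opens to 92 mm and grips with 3 to 60 N. Pads are 19 mm wide; open, the fingers measure 130 mm over their backs; the gripper's body (75 mm by 190 mm) begins 47 mm behind the grasp point.
Start: joints at [-0.916, 0.501, -0.427, 1.55, 0.221, 1.138, -0.21], TCP at [0.248, 0.601, 0.227] pointing down, gripper open.
Joint ranges: [-2.88, 2.88], [-0.31, 2.03], [-1.54, 1.56], [0.2, 2.42], [-1.41, 4.55], [0.19, 2.02], [-2.57, 2.57]. Speed limits (rad/s): [2.57, 2.57, 3.14, 3.14, 3.14, 3.14, 3.14].

## Interface

Orientations are given as a rotation vector (axis times angle).
In Python, from workcell import arm gives the robot as it stands.
- The arm moves only by the shell command python3 -m creep 'ROWS' [OPENING]. ROWS is JSON, a list of rows, each a list of 2 entries, a list of its own where there are three numbers: the shift along the tool's x, y, z in cm, then the turn, a rotation vector about the tool's x, y, z in rad. In form: [[[x, y, z], [rx, ry, rz]], ...]. A call has 1 to 10 rows; each row shifts and turns the commanded pose from where the row before left it, along the tool's axes as they then stand; what a row does not reach is not made up. A row lasts 1/12 s, in which the tool goes at most 41.7 mm and 7.16 degrees, less where a joint would pass 70% of its speed; a pose out of reach is approached as far as the arm can. A call with a gripper value outside its range is refused whole. OPENING is the opening, from -1 (shut) to 1 (fully open), set as the call begins (- or left out, the last holds). The fingers move at their own pace and stop on an object; the grip force is fixed at half the most. Time passes only in rows, so rows that do not move let the fingers close. It gives the time, the measured TCP pose, the force, the opening and the grip force at its end, in the units of the state.
- arm.get_state(): the state, without advancing time (a new reading comes with each control period).
- arm.capture(name): name is "scene" or "top"; returns the picture (400x640x3 uint8, red, green, blue); there is no depth.
- arm.camera_info(name): a dict with "vertical_fov" (degrees; the focal length in pixels is half the picture's height over the tangent of half this angle, whatever the lens; pixels are square), "cx", "cy" (the principal point, pixels), "R" (3x3) and "t" (3): a world point X has camera coordinates R X + t. Camera axes: x right, y down, z forward; pixel columns grow to the right and rows downward; lengths in m; the calibration is good to about 2 mm. A picture is of the moment at which its call begins. camera_info takes no time and is no camera call.
- arm.close_job(): hands the job in; it is judged then, once.
The state is a dict: "clock": time; "joint_positions": joint angles; "qvel": joint speeds; "tau": joint torques, N m; "tcp_pos": TCP position; "ee_rot": TCP orientation; "contact_force": force on the tool from outside, world axes, zero at the start; "wrist_torque": the same for the moment, N m; "grip_width": opening from 0.0 (shut) to 1.0 (fully open); "finger_force": force on a finger pad.
Only numpy, scipy, OpenCV 4.12 (cv2) and the standard library are available. Lean on these libraries where they do the work, as an engineer would, in place of code of your own. Each camera call takes 0.05 s, during which the arm holds its last target. There are 200 camera calls.

## Working session

There is one attempt and no reset: what is moved stays moved. The work goes in short steps, Python scripts to look and compute and a shell command to move; the robot and the scene stay as the last step left them, time stands still between calls to the robot, and variables do not carry over. Pictures are saved under pics/ and viewed, at most 14 in all, crops included, and the job is handed in when it is done.

```bash
mkdir -p pics; ls
python3 - <<'E'
from workcell import arm
import cv2, numpy as np
s=arm.get_state()
for k,v in s.items(): print(k,v)
for n in ("scene","top"):
    print(n,arm.camera_info(n))
    cv2.imwrite(f"pics/{n}0.png",cv2.cvtColor(arm.capture(n),cv2.COLOR_RGB2BGR))
E
```

```text
pics
clock 0.0
joint_positions [-0.91578718  0.50186239 -0.42674345  1.5514237   0.22082564  1.13831083
 -0.21027171]
qvel [ 0.00073759 -0.0005612   0.00024187  0.00109751  0.00035098 -0.00126328
  0.00043853]
tau [ 3.87217597e-04 -5.66580856e+01 -5.81634074e+00 -2.79119664e+01
 -6.87556760e-02  3.07967816e-02  1.69175564e-04]
tcp_pos [0.24802232 0.60007147 0.22567597]
ee_rot [-6.11372144e-01 -3.08111661e+00  2.99205590e-03]
contact_force [ 0.14065814 -1.15292095 -0.14632491]
wrist_torque [ 0.033126   -0.03149967 -0.00460335]
finger_force 0.0
grip_width 0.9985195565365333
scene {'vertical_fov': 49.71973365263914, 'cx': 319.35493837531396, 'cy': 196.59617087958884, 'R': array([[ 0.30111527, -0.95354512,  0.00901722],
       [-0.54420774, -0.17960227, -0.81950044],
       [ 0.78305015,  0.24185685, -0.57300761]]), 't': array([-0.25545172,  0.38784336,  1.06559756])}
top {'vertical_fov': 57.68232484982513, 'cx': 321.8395158007416, 'cy': 198.76276804903216, 'R': array([[-0.02531599, -0.99967819,  0.00161862],
       [-0.99320955,  0.0249682 , -0.11362825],
       [ 0.11355127, -0.00448424, -0.99352202]]), 't': array([-0.09221183,  0.61858827,  1.17663615])}
```

View pics/scene0.png

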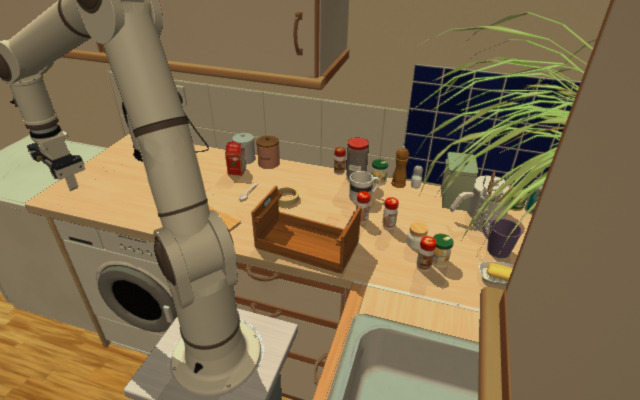

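View pics/top0.png

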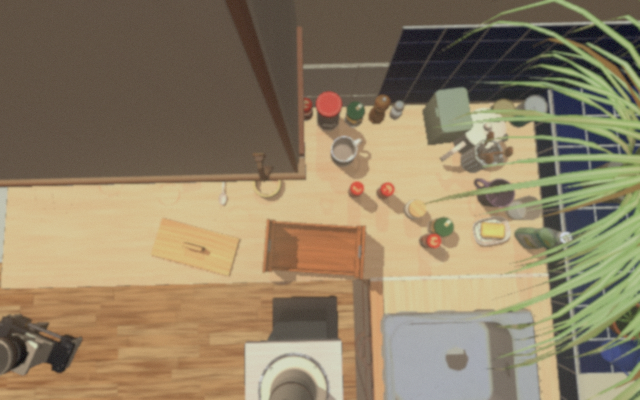

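The scene view shows the caddy (about 307,232), red caps at (364,197), (391,203) and (428,243), the pot at (418,232), the green lid at (442,242) and the mug at (361,186). The top view shows the caddy at (314,248), the board at (196,247), red caps at (357,188), (387,190) and (432,241), the pot at (415,208), and the green lid at (443,227). The red jar at (307,107) stands at the wall.

```bash
cat > h.py <<'E'
from workcell import arm
import cv2, numpy as np
from scipy.spatial.transform import Rotation as Ro
def cam(n):
    c=arm.camera_info(n); f=200/np.tan(np.radians(c["vertical_fov"]/2))
    return np.array([[f,0,c["cx"]],[0,f,c["cy"]],[0,0,1]]),np.array(c["R"]),np.array(c["t"])
def ray(n,uv,z):
    K,R,t=cam(n); o=-R.T@t; d=R.T@np.linalg.inv(K)@[uv[0],uv[1],1]
    return o+d*(z-o[2])/d[2]
def proj(n,X):
    K,R,t=cam(n); p=K@(R@np.asarray(X,float)+t); return p[:2]/p[2]
def tri(a,b):  # a: scene uv, b: top uv
    P=[cam(n)[0]@np.c_[cam(n)[1],cam(n)[2]] for n in("scene","top")]
    X=cv2.triangulatePoints(P[0],P[1],np.array(a,float).reshape(2,1),np.array(b,float).reshape(2,1)).ravel()
    return X[:3]/X[3]
def blobs(im,lo,hi,amin=15):
    h=cv2.cvtColor(im,cv2.COLOR_RGB2HSV); m=cv2.inRange(h,lo,hi)
    if lo[0]==0: m|=cv2.inRange(h,(172,lo[1],lo[2]),(180,255,255))
    n,_,st,ce=cv2.connectedComponentsWithStats(m)
    return [(ce[i].round(1).tolist(),st[i].tolist()) for i in range(1,n) if st[i,4]>=amin]
def shot(n,name=None):
    im=arm.capture(n)
    if name: cv2.imwrite(f"pics/{name}.png",cv2.cvtColor(im,cv2.COLOR_RGB2BGR))
    return im
def crop(n,im,box,k):
    x0,y0,x1,y1=box
    cv2.imwrite(f"pics/{n}.png",cv2.cvtColor(cv2.resize(im[y0:y1,x0:x1],None,fx=k,fy=k,interpolation=cv2.INTER_CUBIC),cv2.COLOR_RGB2BGR))
E
python3 - <<'E'
from h import *
for n in("scene","top"):
    im=shot(n)
    if n=="top": crop("top1",im,(145,85,475,295),2.4)
    else: crop("scene1",im,(190,140,470,290),2.8)
    print(n,"red")
    for c,s in blobs(im,(0,170,110),(6,255,255)): print(c,s,ray(n,c,.10).round(3))
    print("green")
    for c,s in blobs(im,(55,90,30),(90,255,255)):
        if s[1]<260: print(c,s,ray(n,c,.082).round(3))
E
```

```text
scene red
[357.7, 142.4] [348, 138, 21, 10, 162] [ 1.008 -0.114  0.1  ]
[233.0, 148.2] [226, 142, 16, 13, 148] [0.802 0.347 0.1  ]
[340.1, 150.6] [335, 148, 10, 5, 20] [ 0.918 -0.063  0.1  ]
[230.8, 157.6] [228, 156, 8, 5, 20] [0.732 0.321 0.1  ]
[233.6, 168.0] [230, 167, 8, 3, 22] [0.665 0.276 0.1  ]
[363.4, 194.9] [357, 191, 13, 9, 72] [ 0.645 -0.22   0.1  ]
[390.8, 202.3] [385, 198, 13, 10, 63] [ 0.631 -0.315  0.1  ]
[428.4, 242.1] [421, 236, 15, 12, 72] [ 0.467 -0.454  0.1  ]
green
[379.0, 164.4] [373, 160, 14, 9, 90] [ 0.892 -0.226  0.082]
[530.8, 200.5] [527, 192, 9, 17, 69] [ 0.817 -0.766  0.082]
[442.7, 241.9] [435, 235, 17, 14, 150] [ 0.503 -0.496  0.082]
top red
[357.9, 185.0] [355, 183, 7, 5, 22] [ 0.65  -0.223  0.1  ]
green
```

View pics/top1.png

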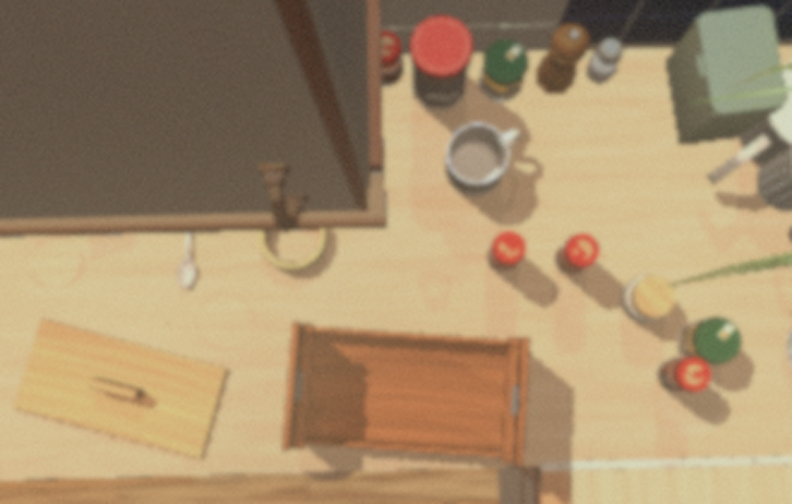

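View pics/scene1.png

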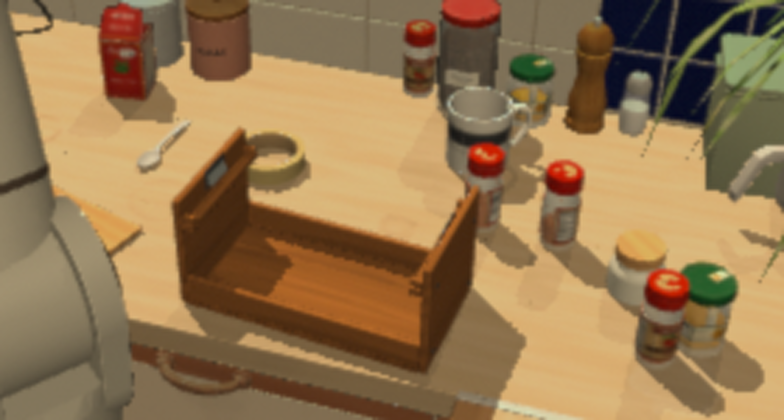

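The crops confirm three red-capped jars in the group, plus one at the wall that stays. Spice3 nearly touches the honey jar. Next I measure the caddy corners and lids more finely from averaged frames.

```bash
cat >> h.py <<'E'
def avg(n,k=6): return np.mean([arm.capture(n).astype(float) for _ in range(k)],0).round().astype(np.uint8)
E
python3 - <<'E'
from h import *
t=avg("top");s=avg("scene")
np.savez("a.npz",t=t,s=s)
for n,im in(("top",t),("scene",s)):
    print(n)
    for c,st in blobs(im,(0,150,90),(7,255,255)):
        if st[4]<130 and c[0]>300: print("red",c,st,ray(n,c,.10).round(3))
    for c,st in blobs(im,(50,70,25),(95,255,255)):
        if c[0]<460: print("green",c,st,ray(n,c,.082).round(3))
    hsv=cv2.cvtColor(im,cv2.COLOR_RGB2HSV)
    for p in ([(418,209),(314,250),(330,200)] if n=="top" else [(419,228),(300,240),(320,200)]): print(hsv[p[1],p[0]])
k=3.7
a=cv2.resize(t[212:284,258:372],None,fx=k,fy=k,interpolation=cv2.INTER_CUBIC);b=cv2.resize(s[182:270,248:366],None,fx=k,fy=k,interpolation=cv2.INTER_CUBIC)
w=max(a.shape[1],b.shape[1]);a=np.pad(a,((0,0),(0,w-a.shape[1]),(0,0)));b=np.pad(b,((0,0),(0,w-b.shape[1]),(0,0)))
cv2.imwrite("pics/cad.png",cv2.cvtColor(np.vstack([a,b]),cv2.COLOR_RGB2BGR));print(a.shape)
E
```

```text
top
red [308.1, 105.6] [305, 99, 7, 13, 37] [ 0.915 -0.071  0.1  ]
red [356.6, 187.9] [351, 182, 12, 13, 99] [ 0.641 -0.218  0.1  ]
red [386.0, 189.8] [381, 183, 13, 13, 83] [ 0.632 -0.311  0.1  ]
red [433.2, 240.0] [427, 234, 14, 14, 91] [ 0.471 -0.451  0.1  ]
green [354.5, 111.0] [349, 103, 14, 15, 123] [ 0.899 -0.223  0.082]
[ 22 102 214]
[ 12 147 180]
[ 17  93 213]
scene
red [339.9, 152.6] [335, 148, 11, 9, 63] [ 0.902 -0.067  0.1  ]
red [363.4, 196.7] [357, 191, 14, 12, 123] [ 0.635 -0.222  0.1  ]
red [390.8, 203.8] [385, 198, 13, 12, 110] [ 0.623 -0.317  0.1  ]
green [378.8, 164.3] [372, 160, 16, 9, 98] [ 0.892 -0.226  0.082]
green [442.9, 241.8] [435, 235, 18, 14, 164] [ 0.504 -0.496  0.082]
[ 20 147 219]
[ 14 198 170]
[ 19 111 218]
(266, 437, 3)
```

View pics/cad.png

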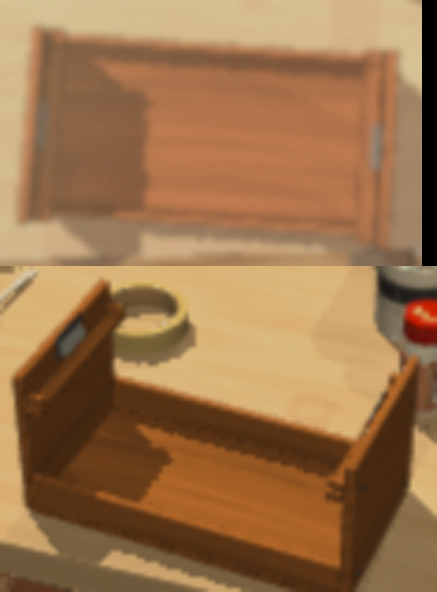

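Top half of the crop: panel outer corners at about (36,30), (20,217), (397,51) and (388,247), with grey catches mid-panel. Bottom half: panel top edges (16,114)-(106,17) and (350,197)-(415,94).

Run:
```python
from h import *
d=np.load("a.npz");t=d["t"];s=d["s"]
f=lambda c,o:[(c[0]+.5)/3.7-.5+o[0],(c[1]+.5)/3.7-.5+o[1]]
T={k:ray("top",f(c,(258,212)),.145) for k,c in dict(LF=(36,29),LN=(20,218),RF=(398,50),RN=(388,248)).items()}
for k,v in T.items(): print(k,v.round(4))
C=sum(T.values())/4
for a,b in(("LF","RF"),("LN","RN"),("LF","LN"),("RF","RN")):
    v=T[a]-T[b];print(a,b,np.linalg.norm(v).round(4),np.degrees(np.arctan2(v[1],v[0])).round(2))
print("center",C)
S={k:ray("scene",f(c,(248,182)),.145) for k,c in dict(LN=(16,114),LF=(106,17),RF=(415,94),RN=(350,197)).items()}
for k,v in S.items(): print("scene",k,v.round(4))
print("catch centers top", ray("top",f((42,127),(258,212)),.134).round(4), ray("top",f((377,147),(258,212)),.134).round(4))
# finer: colour mask rectangle in the top view
big=cv2.resize(t[205:290,250:380],None,fx=8,fy=8,interpolation=cv2.INTER_CUBIC)
h=cv2.cvtColor(big,cv2.COLOR_RGB2HSV)
m=((h[...,0]<16)&(h[...,1]>115)).astype(np.uint8)
m=cv2.morphologyEx(m,cv2.MORPH_CLOSE,np.ones((25,25)));m=cv2.morphologyEx(m,cv2.MORPH_OPEN,np.ones((41,41)))
c=max(cv2.findContours(m,0,1)[0],key=cv2.contourArea);q=cv2.approxPolyDP(cv2.convexHull(c),20,True)[:,0]
for p in q: print("mask",p,ray("top",((p[0]+.5)/8-.5+250,(p[1]+.5)/8-.5+205),.145).round(4))
# board: pale wood hue vs table
h=cv2.cvtColor(cv2.resize(t[205:290,140:250],None,fx=7,fy=7,interpolation=cv2.INTER_CUBIC),cv2.COLOR_RGB2HSV)
m=((h[...,1]>112)&(h[...,2]>150)&(h[...,0]>14)).astype(np.uint8);m=cv2.morphologyEx(m,cv2.MORPH_CLOSE,np.ones((31,31)));m=cv2.morphologyEx(m,cv2.MORPH_OPEN,np.ones((41,41)))
c=max(cv2.findContours(m,0,1)[0],key=cv2.contourArea);r=cv2.minAreaRect(c)
P=[ray("top",((p[0]+.5)/7-.5+140,(p[1]+.5)/7-.5+205),.008) for p in cv2.boxPoints(r)]
print("board",np.mean(P,0).round(4),[np.linalg.norm(P[i]-P[i-1]).round(4) for i in range(4)],(P[0]-P[1]).round(3),(P[1]-P[2]).round(3))
# lids
for n,im,w in(("top",t,(400,190,460,255)),("scene",s,(400,215,460,275))):
    x0,y0,x1,y1=w;h=cv2.cvtColor(im[y0:y1,x0:x1],cv2.COLOR_RGB2HSV)
    for nm,mm,z in(("green",(h[...,0]>40)&(h[...,0]<95)&(h[...,1]>60)&(h[...,2]<130),.080),("lid",(h[...,0]>14)&(h[...,0]<26)&(h[...,1]>(90 if n=="top" else 125))&(h[...,2]>190),.066),("red",((h[...,0]<9)|(h[...,0]>172))&(h[...,1]>120),.1)):
        k,l,st,ce=cv2.connectedComponentsWithStats(mm.astype(np.uint8))
        for i in range(1,k):
            if 30<st[i,4]<600: u=ce[i]+(x0,y0);print(n,nm,u.round(1),st[i],ray(n,u,z).round(4))
```

```text
LF [0.5449 0.0584 0.145 ]
LN [0.3937 0.0724 0.145 ]
RF [ 0.5204 -0.2357  0.145 ]
RN [ 0.3626 -0.2216  0.145 ]
LF RF 0.2951 85.24
LN RN 0.2956 83.96
LF LN 0.1518 -5.32
RF RN 0.1584 -5.12
center [ 0.45538858 -0.08161049  0.145     ]
scene LN [0.3843 0.0677 0.145 ]
scene LF [0.5396 0.0522 0.145 ]
scene RF [ 0.5129 -0.235   0.145 ]
scene RN [ 0.3678 -0.2181  0.145 ]
catch centers top [0.4655 0.0558 0.134 ] [ 0.4424 -0.2169  0.134 ]
mask [137 125] [0.5428 0.0604 0.145 ]
mask [914 168] [ 0.5192 -0.2315  0.145 ]
mask [903 584] [ 0.3658 -0.2215  0.145 ]
mask [106 527] [0.3941 0.0731 0.145 ]
board [0.4807 0.3218 0.008 ] [np.float64(0.2605), np.float64(0.0993), np.float64(0.2629), np.float64(0.0986)] [-0.096  0.025  0.   ] [0.078 0.251 0.   ]
top green [442.8 227.3] [ 35  29  18  17 184] [ 0.5098 -0.4904  0.08  ]
top lid [417.5 207.9] [  9  10  18  17 229] [ 0.5748 -0.4172  0.066 ]
top lid [410.5 224.9] [ 4 30 16 10 95] [ 0.5206 -0.3914  0.066 ]
top red [432.9 240.3] [ 26  44  15  14 129] [ 0.4695 -0.4505  0.1   ]
scene green [443.  241.6] [ 34  19  19  15 184] [ 0.5073 -0.4964  0.08  ]
scene lid [418.8 226.9] [ 10   7  18  11 156] [ 0.5739 -0.4184  0.066 ]
scene red [427.7 243.8] [ 20  21  16  15 161] [ 0.4589 -0.453   0.1   ]
```

Caddy: centre (0.454,-0.082), yaw about -5°. The panel spacing measures 295 mm against a nominal 300 mm. Jar, pot and honey heights and reach are plausible, so I start moving.

```bash
cat >> h.py <<'E'
def plan(p,ang,flip=False,st=None):
    """ang: world direction (deg) of the closing line; prints turn, then shift in the turned tool frame"""
    st=st or arm.get_state(); Rc=Ro.from_rotvec(st["ee_rot"]).as_matrix(); best=None
    for a in (ang,ang+180):
        y=np.array([np.cos(np.radians(a)),np.sin(np.radians(a)),0]); z=np.array([0,0,-1.]); R=np.c_[np.cross(y,z),y,z]
        w=Ro.from_matrix(Rc.T@R).as_rotvec()
        if best is None or (np.linalg.norm(w)<np.linalg.norm(best[0]))!=flip: best=(w,R)
    w,R=best; d=R.T@(np.asarray(p)-st["tcp_pos"])*100
    n=max(np.linalg.norm(d)/4.1,.01)
    print("turn",w.round(3),"shift cm",d.round(2),"rows",round(n,1)); return w,R
def show():
    s=arm.get_state();R=Ro.from_rotvec(s["ee_rot"]).as_matrix()
    print("t",round(s["clock"],2),"tcp",s["tcp_pos"].round(4),"close",np.degrees(np.arctan2(R[1,1],R[0,1])).round(1),"zdir",R[:,2].round(3),"F",s["contact_force"].round(1),"grip",round(s["grip_width"],3),round(s["finger_force"],1),"q",s["joint_positions"].round(2))
E
python3 - <<'E'
from h import *
print(tri((427.7,243.8),(432.9,240.3)),tri((363.4,196.7),(356.6,187.9)),tri((390.8,203.8),(386,189.8)),tri((443,241.6),(442.8,227.3)),tri((418.8,226.9),(417.5,207.9)))
show()
plan((.42,.30,.30),40)
E
```

```text
[ 0.46959788 -0.45332059  0.09107592] [ 0.64154193 -0.21995756  0.09494455] [ 0.63365299 -0.3144541   0.09202352] [ 0.51062445 -0.4947895   0.07641793] [ 0.57519367 -0.41806287  0.06479726]
t 0.8 tcp [0.2482 0.6008 0.2267] close 67.6 zdir [ 0.  0. -1.] F [-0.6 -0.4  0. ] grip 0.999 0.0 q [-0.92  0.5  -0.43  1.55  0.22  1.14 -0.21]
turn [ 0.    -0.     0.481] shift cm [-34.08  -6.17  -7.33] rows 8.6
```

```bash
python3 -m creep '[[[0,0,0],[0,0,0.1]],[[0,0,0],[0,0,0.1]],[[0,0,0],[0,0,0.1]],[[0,0,0],[0,0,0.094]]]' 1
python3 -m creep '[[[-3.72,-1.01,-0.81],[0,0,0]],[[-3.72,-1.01,-0.81],[0,0,0]],[[-3.72,-1.01,-0.81],[0,0,0]],[[-3.72,-1.01,-0.81],[0,0,0]],[[-3.72,-1.01,-0.81],[0,0,0]],[[-3.72,-1.01,-0.81],[0,0,0]],[[-3.72,-1.01,-0.81],[0,0,0]],[[-3.72,-1.01,-0.81],[0,0,0]],[[-3.72,-1.01,-0.81],[0,0,0]],[[0,0,0],[0,0,0]]]'
python3 -c "
from h import *
show(); plan((.48,0,.30),45)"
```

```text
clock: 1.13
tcp_pos: [0.2481, 0.6008, 0.2267]
ee_rot: [-1.21, -2.899, -0.0]
contact_force: [0.5, 0.1, -0.5]
grip_width: 0.999
finger_force: 0.0
clock: 1.97
tcp_pos: [0.4263, 0.2917, 0.3015]
ee_rot: [1.218, 2.89, -0.001]
contact_force: [1.3, -0.9, -0.6]
grip_width: 0.999
finger_force: 0.0
t 1.97 tcp [0.4263 0.2917 0.3015] close 44.3 zdir [ 0.005 -0.002 -1.   ] F [ 1.3 -0.9 -0.6] grip 0.999 0.0 q [-0.46  0.17 -0.22  1.8   0.04  1.18  0.08]
turn [ 0.002  0.005 -0.012] shift cm [-24.42 -16.83   0.15] rows 7.2
```

```bash
python3 -m creep '[[[-3.05,-2.1,0],[0,0,0]],[[-3.05,-2.1,0],[0,0,0]],[[-3.05,-2.1,0],[0,0,0]],[[-3.05,-2.1,0],[0,0,0]],[[-3.05,-2.1,0],[0,0,0]],[[-3.05,-2.1,0],[0,0,0]],[[-3.05,-2.1,0],[0,0,0]],[[-3.05,-2.1,0],[0,0,0]]]' 
python3 -m creep '[[[-2.6,-2.7,0],[0,0,0]],[[-2.6,-2.7,0],[0,0,0]],[[-2.6,-2.7,0],[0,0,0]],[[-2.6,-2.7,0],[0,0,0]],[[-2.6,-2.7,0],[0,0,0]],[[-2.6,-2.7,0],[0,0,0]],[[-2.6,-2.7,0],[0,0,0]],[[-2.6,-2.7,0],[0,0,0]],[[-2.6,-2.7,0],[0,0,0]],[[-2.6,-2.7,0],[0,0,0]]]' >/dev/null
python3 -m creep '[[[-2.6,-2.7,3],[0,0,0]],[[-2.6,-2.7,3],[0,0,0]],[[0,0,3],[0,0,0]],[[0,0,0],[0,0,0]],[[0,0,0],[0,0,0]]]'
python3 -c "
from h import *
show(); plan((.4695,-.453,.076),45)"
```

```text
clock: 2.63
tcp_pos: [0.4742, 0.0068, 0.3]
ee_rot: [1.202, 2.902, 0.001]
contact_force: [1.2, -0.4, -0.4]
grip_width: 1.0
finger_force: 0.0
clock: 3.88
tcp_pos: [0.4649, -0.43, 0.2156]
ee_rot: [-1.201, -2.898, -0.003]
contact_force: [0.9, 0.5, 1.0]
grip_width: 1.002
finger_force: 0.0
t 3.88 tcp [ 0.4649 -0.43    0.2156] close 45.0 zdir [-0.004  0.004 -1.   ] F [0.9 0.5 1. ] grip 1.002 0.0 q [ 0.47  0.46  0.32  1.62 -0.16  1.09  1.62]
turn [ 0.    -0.005 -0.   ] shift cm [-1.95 -1.3  13.96] rows 3.5
```

```bash
python3 -m creep '[[[-1.95,-1.3,0],[0,0,0]],[[0,0,2],[0,0,0]],[[0,0,2],[0,0,0]],[[0,0,2],[0,0,0]],[[0,0,2],[0,0,0]],[[0,0,2],[0,0,0]],[[0,0,2],[0,0,0]],[[0,0,1.9],[0,0,0]],[[0,0,0],[0,0,0]],[[0,0,0],[0,0,0]]]' 
python3 -m creep '[[[0,0,0],[0,0,0]],[[0,0,0],[0,0,0]],[[0,0,0],[0,0,0]],[[0,0,0],[0,0,0]],[[0,0,0],[0,0,0]],[[0,0,0],[0,0,0]]]' -1
python3 -m creep '[[[0,0,0],[0,0,0]],[[0,0,0],[0,0,0]],[[0,0,0],[0,0,0]],[[0,0,0],[0,0,0]]]' -1
python3 -c "
from h import *
show()"
```

```text
clock: 4.72
tcp_pos: [0.4719, -0.4534, 0.0799]
ee_rot: [1.199, 2.903, 0.001]
contact_force: [-0.1, 0.5, 1.1]
grip_width: 1.001
finger_force: 0.0
clock: 5.22
tcp_pos: [0.4704, -0.4546, 0.0789]
ee_rot: [1.203, 2.902, -0.0]
contact_force: [0.4, -0.5, 0.2]
grip_width: 0.613
finger_force: 0.0
clock: 5.55
tcp_pos: [0.4703, -0.4545, 0.0785]
ee_rot: [-1.203, -2.902, -0.0]
contact_force: [0.9, 0.1, 1.2]
grip_width: 0.478
finger_force: 30.0
t 5.55 tcp [ 0.4703 -0.4545  0.0785] close 45.0 zdir [-0.  0. -1.] F [0.9 0.1 1.2] grip 0.478 30.0 q [ 0.52  0.65  0.28  1.67 -0.23  0.86  1.69]
```

```bash
python3 -m creep '[[[0,0,-2],[0,0,0]],[[0,0,-3.5],[0,0,0]],[[0,0,-3.5],[0,0,0]],[[0,0,-3.5],[0,0,0]],[[0,0,-3.5],[0,0,0]],[[0,0,-3.2],[0,0,0]],[[0,0,0],[0,0,0]]]'
python3 -m creep '[[[0,0,0],[0,0,0.11]],[[0,0,0],[0,0,0.11]],[[0,0,0],[0,0,0.11]],[[0,0,0],[0,0,0.11]],[[0,0,0],[0,0,0.11]],[[0,0,0],[0,0,0.11]],[[0,0,0],[0,0,0.11]],[[0,0,0],[0,0,0.11]]]'
python3 -c "
from h import *
show();plan((.4608,-.0073,.27),-5.2)"
```

```text
clock: 6.13
tcp_pos: [0.4727, -0.4575, 0.2786]
ee_rot: [1.199, 2.891, -0.006]
contact_force: [0.9, -1.0, -1.0]
grip_width: 0.479
finger_force: 30.0
clock: 6.8
tcp_pos: [0.4701, -0.4542, 0.2699]
ee_rot: [-2.329, -2.107, 0.0]
contact_force: [-0.3, 0.0, -0.4]
grip_width: 0.478
finger_force: 30.0
t 6.8 tcp [ 0.4701 -0.4542  0.2699] close -5.8 zdir [-0.001  0.001 -1.   ] F [-0.3  0.  -0.4] grip 0.478 30.0 q [ 0.36  0.48  0.52  1.52 -0.25  1.21  0.82]
turn [-0.001 -0.001 -0.01 ] shift cm [ 4.442e+01 -4.970e+00 -1.000e-02] rows 10.9
```

```bash
python3 -m creep '[[[2,-0.22,0],[0,0,-0.01]],[[4,-0.45,0],[0,0,0]],[[4,-0.45,0],[0,0,0]],[[4,-0.45,0],[0,0,0]],[[4,-0.45,0],[0,0,0]],[[4,-0.45,0],[0,0,0]],[[4,-0.45,0],[0,0,0]],[[4,-0.45,0],[0,0,0]],[[4,-0.45,0],[0,0,0]],[[4,-0.45,0],[0,0,0]]]' >/dev/null
python3 -m creep '[[[3.5,-0.39,0],[0,0,0]],[[2.5,-0.3,0],[0,0,0]],[[0.4,0,0],[0,0,0]],[[0,0,0],[0,0,0]],[[0,0,0],[0,0,0]]]' >/dev/null
python3 -c "
from h import *
show();plan((.4608,-.0073,.12),-5.2)
a=avg('top',2);b=avg('scene',2);crop('p1',np.hstack([a[200:290,255:375],b[160:270,245:365][:90]]),(0,0,240,90),3.3)"
```

```text
t 8.05 tcp [ 0.4586 -0.0086  0.2703] close -4.9 zdir [-0.    -0.001 -1.   ] F [ 0.2 -0.4 -0.5] grip 0.476 30.0 q [-0.31  0.08  0.29  1.98 -0.02  1.09 -0.1 ]
turn [-0.     0.001  0.006] shift cm [ 0.15  0.2  15.03] rows 3.7
```

View pics/p1.png

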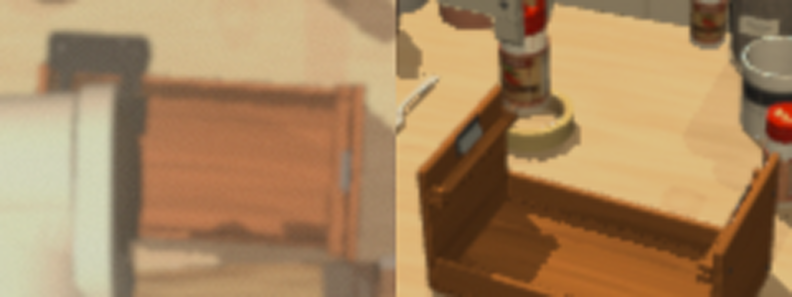

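The jar hangs upright from the gripper over the left end of the caddy. Lowering it now.

```bash
python3 -m creep '[[[0.15,0.2,3],[0,0,0]],[[0,0,3],[0,0,0]],[[0,0,3],[0,0,0]],[[0,0,3],[0,0,0]],[[0,0,3],[0,0,0]],[[0,0,1.8],[0,0,0]],[[0,0,0.6],[0,0,0]],[[0,0,0.3],[0,0,0]],[[0,0,0],[0,0,0]],[[0,0,0],[0,0,0]]]'
python3 -m creep '[[[0,0,0.2],[0,0,0]],[[0,0,0.2],[0,0,0]],[[0,0,0],[0,0,0]],[[0,0,0],[0,0,0]]]'
```

```text
clock: 9.08
tcp_pos: [0.462, -0.0069, 0.0946]
ee_rot: [2.314, 2.123, 0.002]
contact_force: [0.7, 0.9, -1.7]
grip_width: 0.478
finger_force: 30.0
clock: 9.42
tcp_pos: [0.4611, -0.0064, 0.0899]
ee_rot: [2.313, 2.125, 0.001]
contact_force: [-0.2, 0.3, -0.9]
grip_width: 0.478
finger_force: 30.0
```

```bash
python3 -m creep '[[[0,0,0.2],[0,0,0]],[[0,0,0.1],[0,0,0]],[[0,0,0],[0,0,0]],[[0,0,0],[0,0,0]],[[0,0,0],[0,0,0]]]'
python3 -m creep '[[[0,0,0.1],[0,0,0]],[[0,0,0.1],[0,0,0]],[[0,0,0],[0,0,0]],[[0,0,0],[0,0,0]],[[0,0,0],[0,0,0]]]'
```

```text
clock: 9.83
tcp_pos: [0.4608, -0.0065, 0.0865]
ee_rot: [-2.314, -2.125, 0.0]
contact_force: [-0.0, -0.6, -0.8]
grip_width: 0.48
finger_force: 30.0
clock: 10.25
tcp_pos: [0.4608, -0.0065, 0.0845]
ee_rot: [-2.314, -2.125, 0.0]
contact_force: [-0.4, -0.4, -1.1]
grip_width: 0.478
finger_force: 30.0
```

```bash
python3 -m creep '[[[0,0,0.1],[0,0,0]],[[0,0,0.1],[0,0,0]],[[0,0,0],[0,0,0]],[[0,0,0],[0,0,0]]]'
python3 -m creep '[[[0,0,0],[0,0,0]],[[0,0,0],[0,0,0]],[[0,0,0],[0,0,0]],[[0,0,0],[0,0,0]],[[0,0,0],[0,0,0]]]' 1
python3 -m creep '[[[0,0,-1],[0,0,0]],[[0,0,-2],[0,0,0]],[[0,0,-4],[0,0,0]],[[0,0,-4],[0,0,0]],[[0,0,-4],[0,0,0]],[[0,0,-3],[0,0,0]],[[0,0,0],[0,0,0]]]' 
python3 -c "
from h import *
show();plan((.634,-.3145,.27),-60)"
```

```text
clock: 10.58
tcp_pos: [0.4617, -0.0066, 0.084]
ee_rot: [2.314, 2.125, 0.002]
contact_force: [-3.5, -0.7, 13.8]
grip_width: 0.478
finger_force: 30.0
clock: 11.0
tcp_pos: [0.4607, -0.0065, 0.0823]
ee_rot: [-2.314, -2.125, 0.001]
contact_force: [0.1, -0.1, 0.4]
grip_width: 0.791
finger_force: 0.0
clock: 11.58
tcp_pos: [0.4649, -0.0066, 0.2698]
ee_rot: [2.309, 2.12, 0.016]
contact_force: [0.8, -0.6, 0.3]
grip_width: 1.002
finger_force: 0.0
t 11.58 tcp [ 0.4649 -0.0066  0.2698] close -4.9 zdir [ 0.012  0.002 -1.   ] F [ 0.8 -0.6  0.3] grip 1.002 0.0 q [-0.33  0.08  0.3   1.98 -0.03  1.08 -0.1 ]
turn [ 0.01  -0.008  0.962] shift cm [-7.500e-01  3.512e+01 -2.000e-02] rows 8.6
```

```bash
python3 -c "
from h import *
plan((.6415,-.22,.20),-5.2)"
```

```text
turn [ 0.012 -0.003  0.005] shift cm [-19.65  19.52   6.98] rows 7.0
```

```bash
python3 -m creep '[[[-2.8,1.5,0],[0,0,0]],[[-2.8,2.8,0],[0,0,0]],[[-2.8,2.8,0],[0,0,0]],[[-2.8,2.8,0],[0,0,0]],[[-2.8,2.8,0],[0,0,0]],[[-2.8,2.8,2],[0,0,0]],[[-2.8,2.8,2],[0,0,0]],[[0,1.2,3],[0,0,0]],[[0,0,0],[0,0,0]],[[0,0,0],[0,0,0]]]' >/dev/null
python3 -c "
from h import *
show();plan((.6415,-.22,.078),-5.2)"
```

```text
t 12.42 tcp [ 0.6337 -0.214   0.1922] close -4.9 zdir [-0.006  0.001 -1.   ] F [ 0.2  0.5 -0.1] grip 1.0 0.0 q [ 0.02  0.56  0.39  1.55 -0.23  1.09  0.37]
turn [-0.006 -0.001  0.006] shift cm [-0.52  0.83 11.42] rows 2.8
```

```bash
python3 -m creep '[[[-0.5,0.6,0],[0,0,0]],[[0,0,2.5],[0,0,0]],[[0,0,2.5],[0,0,0]],[[0,0,2.5],[0,0,0]],[[0,0,2.5],[0,0,0]],[[0,0,1.4],[0,0,0]],[[0,0,0],[0,0,0]],[[0,0,0],[0,0,0]],[[0,0,0],[0,0,0]]]' 
python3 -m creep '[[[0,0,0],[0,0,0]],[[0,0,0],[0,0,0]],[[0,0,0],[0,0,0]],[[0,0,0],[0,0,0]],[[0,0,0],[0,0,0]],[[0,0,0],[0,0,0]],[[0,0,0],[0,0,0]],[[0,0,0],[0,0,0]],[[0,0,0],[0,0,0]],[[0,0,0],[0,0,0]]]' -1
python3 -m creep '[[[0,0,-2],[0,0,0]],[[0,0,-3.5],[0,0,0]],[[0,0,-3.5],[0,0,0]],[[0,0,-3.5],[0,0,0]],[[0,0,-3.5],[0,0,0]],[[0,0,-3.2],[0,0,0]],[[0,0,0],[0,0,0]],[[0,0,0],[0,0,0]]]'
python3 -c "
from h import *
show();plan((.454,-.082,.27),-5.2)"
```

```text
clock: 13.17
tcp_pos: [0.6426, -0.2207, 0.0835]
ee_rot: [2.311, 2.123, 0.003]
contact_force: [-0.3, -0.8, -0.4]
grip_width: 1.0
finger_force: 0.0
clock: 14.0
tcp_pos: [0.6409, -0.2202, 0.0809]
ee_rot: [-2.314, -2.125, 0.0]
contact_force: [0.9, -0.9, -0.3]
grip_width: 0.475
finger_force: 30.0
clock: 14.67
tcp_pos: [0.6421, -0.2208, 0.2755]
ee_rot: [2.311, 2.122, 0.004]
contact_force: [-0.1, 0.6, -2.8]
grip_width: 0.481
finger_force: 30.0
t 14.67 tcp [ 0.6421 -0.2208  0.2755] close -4.9 zdir [ 0.004 -0.001 -1.   ] F [-0.1  0.6 -2.8] grip 0.481 30.0 q [ 0.01  0.5   0.41  1.44 -0.2   1.24  0.36]
turn [0.005 0.001 0.006] shift cm [ 12.12 -19.99   0.55] rows 5.7
```

```bash
python3 -m creep '[[[1.2,-2,0],[0,0,0]],[[2,-3.3,0],[0,0,0]],[[2,-3.3,0],[0,0,0]],[[2,-3.3,0],[0,0,0]],[[2,-3.3,0],[0,0,0]],[[2,-3.3,0],[0,0,0]],[[0.8,-1.3,0],[0,0,0]],[[0,0,0],[0,0,0]],[[0,0,0],[0,0,0]],[[0,0,0],[0,0,0]]]' >/dev/null
python3 -c "
from h import *
show();plan((.454,-.082,.093),-5.2)"
```

```text
t 15.5 tcp [ 0.4541 -0.0842  0.2723] close -4.9 zdir [-0.001 -0.    -1.   ] F [-0.2  0.4 -0.9] grip 0.48 30.0 q [-0.24  0.08  0.38  1.97 -0.03  1.1   0.08]
turn [-0.001  0.     0.006] shift cm [ 0.22 -0.03 17.93] rows 4.4
```

```bash
python3 -m creep '[[[0.2,0,3],[0,0,0]],[[0,0,3.5],[0,0,0]],[[0,0,3.5],[0,0,0]],[[0,0,3.5],[0,0,0]],[[0,0,2.5],[0,0,0]],[[0,0,1.4],[0,0,0]],[[0,0,0.4],[0,0,0]],[[0,0,0],[0,0,0]],[[0,0,0],[0,0,0]],[[0,0,0],[0,0,0]]]'
python3 -m creep '[[[0,0,0.2],[0,0,0]],[[0,0,0.1],[0,0,0]],[[0,0,0],[0,0,0]],[[0,0,0],[0,0,0]],[[0,0,0],[0,0,0]]]'
```

```text
clock: 16.33
tcp_pos: [0.4554, -0.0824, 0.0959]
ee_rot: [2.313, 2.123, 0.002]
contact_force: [-0.1, 0.3, -1.0]
grip_width: 0.477
finger_force: 30.0
clock: 16.75
tcp_pos: [0.4542, -0.0818, 0.0923]
ee_rot: [2.313, 2.125, 0.001]
contact_force: [-0.2, -0.7, -1.2]
grip_width: 0.478
finger_force: 30.0
```

```bash
python3 -m creep '[[[0,0,0.2],[0,0,0]],[[0,0,0.2],[0,0,0]],[[0,0,0],[0,0,0]],[[0,0,0],[0,0,0]],[[0,0,0],[0,0,0]]]'
python3 -m creep '[[[0,0,0.1],[0,0,0]],[[0,0,0.05],[0,0,0]],[[0,0,0],[0,0,0]],[[0,0,0],[0,0,0]]]'
python3 -m creep '[[[0,0,0],[0,0,0]],[[0,0,0],[0,0,0]],[[0,0,0],[0,0,0]],[[0,0,0],[0,0,0]],[[0,0,0],[0,0,0]]]' 1
python3 -m creep '[[[0,0,-1],[0,0,0]],[[0,0,-2],[0,0,0]],[[0,0,-4],[0,0,0]],[[0,0,-4],[0,0,0]],[[0,0,-4],[0,0,0]],[[0,0,-3],[0,0,0]],[[0,0,0],[0,0,0]],[[0,0,0],[0,0,0]]]' >/dev/null
python3 -c "
from h import *
show();plan((.634,-.3145,.20),-5.2)"
```

```text
clock: 17.17
tcp_pos: [0.454, -0.0818, 0.0879]
ee_rot: [-2.314, -2.125, 0.0]
contact_force: [1.2, -0.2, -1.2]
grip_width: 0.478
finger_force: 30.0
clock: 17.5
tcp_pos: [0.4542, -0.0819, 0.0867]
ee_rot: [2.314, 2.125, 0.0]
contact_force: [-1.2, 0.4, 3.1]
grip_width: 0.474
finger_force: 30.0
clock: 17.92
tcp_pos: [0.4541, -0.0818, 0.0864]
ee_rot: [-2.314, -2.125, 0.0]
contact_force: [-1.2, -0.1, -0.3]
grip_width: 0.791
finger_force: 0.0
t 18.58 tcp [ 0.4554 -0.082   0.2692] close -4.9 zdir [ 0.005  0.    -1.   ] F [ 0.2 -0.3 -0.5] grip 0.998 0.0 q [-0.25  0.08  0.39  1.98 -0.04  1.08  0.07]
turn [ 0.005 -0.001  0.006] shift cm [-21.53  19.89   6.92] rows 7.3
```

```bash
python3 -m creep '[[[-1.5,1.4,0],[0,0,0]],[[-2.9,2.7,0],[0,0,0]],[[-2.9,2.7,0],[0,0,0]],[[-2.9,2.7,0],[0,0,0]],[[-2.9,2.7,0],[0,0,0]],[[-2.9,2.7,2],[0,0,0]],[[-2.9,2.7,2],[0,0,0]],[[-2.5,2.3,3],[0,0,0]],[[0,0,0],[0,0,0]],[[0,0,0],[0,0,0]]]' >/dev/null
python3 -c "
from h import *
show();plan((.634,-.3145,.082),-5.2)"
```

```text
t 19.42 tcp [ 0.6263 -0.3066  0.1947] close -5.0 zdir [-0.011  0.002 -1.   ] F [-0.4  0.8  1. ] grip 1.001 0.0 q [ 0.12  0.62  0.45  1.46 -0.28  1.14  0.53]
turn [-0.011 -0.001  0.003] shift cm [-0.72  0.84 11.27] rows 2.8
```

```bash
python3 -m creep '[[[-0.5,0.6,0],[0,0,0]],[[0,0,2.5],[0,0,0]],[[0,0,2.5],[0,0,0]],[[0,0,2.5],[0,0,0]],[[0,0,2.5],[0,0,0]],[[0,0,1.1],[0,0,0]],[[0,0,0],[0,0,0]],[[0,0,0],[0,0,0]],[[0,0,0],[0,0,0]]]' 
python3 -m creep '[[[0,0,0],[0,0,0]],[[0,0,0],[0,0,0]],[[0,0,0],[0,0,0]],[[0,0,0],[0,0,0]],[[0,0,0],[0,0,0]],[[0,0,0],[0,0,0]],[[0,0,0],[0,0,0]],[[0,0,0],[0,0,0]],[[0,0,0],[0,0,0]],[[0,0,0],[0,0,0]]]' -1
python3 -m creep '[[[0,0,-2],[0,0,0]],[[0,0,-3.5],[0,0,0]],[[0,0,-3.5],[0,0,0]],[[0,0,-3.5],[0,0,0]],[[0,0,-3.5],[0,0,0]],[[0,0,-3.2],[0,0,0]],[[0,0,0],[0,0,0]],[[0,0,0],[0,0,0]]]'
python3 -c "
from h import *
show();plan((.4472,-.1567,.27),-5.2)"
```

```text
clock: 20.17
tcp_pos: [0.6367, -0.3119, 0.0933]
ee_rot: [2.311, 2.123, 0.003]
contact_force: [0.6, 0.1, 0.7]
grip_width: 1.001
finger_force: 0.0
clock: 21.0
tcp_pos: [0.635, -0.3114, 0.0902]
ee_rot: [-2.314, -2.125, 0.0]
contact_force: [-0.2, -0.1, 0.2]
grip_width: 0.477
finger_force: 30.0
clock: 21.67
tcp_pos: [0.636, -0.3123, 0.285]
ee_rot: [2.311, 2.122, 0.003]
contact_force: [0.3, -0.3, -3.0]
grip_width: 0.476
finger_force: 30.0
t 21.67 tcp [ 0.636  -0.3123  0.285 ] close -4.9 zdir [ 0.004 -0.002 -1.   ] F [ 0.3 -0.3 -3. ] grip 0.476 30.0 q [ 0.12  0.56  0.47  1.34 -0.26  1.29  0.51]
turn [0.004 0.001 0.006] shift cm [ 13.78 -20.22   1.5 ] rows 6.0
```

```bash
python3 -m creep '[[[1.4,-2,0],[0,0,0]],[[2.3,-3.3,0],[0,0,0]],[[2.3,-3.3,0],[0,0,0]],[[2.3,-3.3,0],[0,0,0]],[[2.3,-3.3,0],[0,0,0]],[[2.3,-3.3,0],[0,0,0]],[[0.9,-1.5,0],[0,0,0]],[[0,0,0],[0,0,0]],[[0,0,0],[0,0,0]],[[0,0,0],[0,0,0]]]' >/dev/null
python3 -c "
from h import *
show();plan((.4472,-.1567,.102),-5.2)"
```

```text
t 22.5 tcp [ 0.4476 -0.1572  0.2817] close -4.9 zdir [-0.001 -0.    -1.   ] F [ 0.   0.3 -1.4] grip 0.473 30.0 q [-0.16  0.1   0.47  1.93 -0.05  1.12  0.25]
turn [-0.001  0.     0.006] shift cm [ 0.04 -0.04 17.97] rows 4.4
```

```bash
python3 -m creep '[[[0,0,3],[0,0,0]],[[0,0,3.5],[0,0,0]],[[0,0,3.5],[0,0,0]],[[0,0,3.5],[0,0,0]],[[0,0,2.5],[0,0,0]],[[0,0,1.4],[0,0,0]],[[0,0,0.4],[0,0,0]],[[0,0,0],[0,0,0]],[[0,0,0],[0,0,0]],[[0,0,0],[0,0,0]]]'
python3 -m creep '[[[0,0,0.2],[0,0,0]],[[0,0,0.2],[0,0,0]],[[0,0,0.1],[0,0,0]],[[0,0,0],[0,0,0]],[[0,0,0],[0,0,0]],[[0,0,0],[0,0,0]]]'
```

```text
clock: 23.33
tcp_pos: [0.4487, -0.1577, 0.1053]
ee_rot: [2.313, 2.123, 0.001]
contact_force: [0.6, -0.1, -1.2]
grip_width: 0.477
finger_force: 30.0
clock: 23.83
tcp_pos: [0.4475, -0.1569, 0.0995]
ee_rot: [2.314, 2.125, 0.0]
contact_force: [-0.1, 0.1, -0.7]
grip_width: 0.473
finger_force: 30.0
```

```bash
python3 -m creep '[[[0,0,0.1],[0,0,0]],[[0,0,0.1],[0,0,0]],[[0,0,0.1],[0,0,0]],[[0,0,0],[0,0,0]],[[0,0,0],[0,0,0]],[[0,0,0],[0,0,0]]]'
python3 -m creep '[[[0,0,0.05],[0,0,0]],[[0,0,0],[0,0,0]],[[0,0,0],[0,0,0]]]'
python3 -m creep '[[[0,0,0],[0,0,0]],[[0,0,0],[0,0,0]],[[0,0,0],[0,0,0]],[[0,0,0],[0,0,0]],[[0,0,0],[0,0,0]]]' 1
python3 -m creep '[[[0,0,-1],[0,0,0]],[[0,0,-2],[0,0,0]],[[0,0,-4],[0,0,0]],[[0,0,-4],[0,0,0]],[[0,0,-4],[0,0,0]],[[0,0,-3],[0,0,0]],[[0,0,0],[0,0,0]],[[0,0,0],[0,0,0]]]' >/dev/null
python3 -c "
from h import *
show();plan((.4807,.3218,.28),-17)"
```

```text
clock: 24.33
tcp_pos: [0.4474, -0.157, 0.0963]
ee_rot: [-2.314, -2.125, 0.0]
contact_force: [-0.1, 0.2, -0.8]
grip_width: 0.475
finger_force: 30.0
clock: 24.58
tcp_pos: [0.4476, -0.1571, 0.096]
ee_rot: [2.314, 2.125, 0.0]
contact_force: [-0.2, 0.9, 1.4]
grip_width: 0.473
finger_force: 30.0
clock: 25.0
tcp_pos: [0.4475, -0.157, 0.0958]
ee_rot: [2.314, 2.125, -0.0]
contact_force: [-0.7, -0.3, -0.0]
grip_width: 0.787
finger_force: 0.0
t 25.67 tcp [ 0.4488 -0.1574  0.2784] close -4.9 zdir [ 0.005 -0.    -1.   ] F [ 0.3  0.7 -1. ] grip 1.001 0.0 q [-0.17  0.1   0.49  1.94 -0.05  1.11  0.25]
turn [ 0.005 -0.001  0.212] shift cm [ 46.76 -10.96  -0.16] rows 11.7
```

```bash
cat >> h.py <<'E'
def board(t,z=.008):
    h=cv2.cvtColor(cv2.resize(t[205:290,140:250],None,fx=7,fy=7,interpolation=cv2.INTER_CUBIC),cv2.COLOR_RGB2HSV)
    m=((h[...,1]>112)&(h[...,2]>150)&(h[...,0]>14)).astype(np.uint8);m=cv2.morphologyEx(m,cv2.MORPH_CLOSE,np.ones((31,31)));m=cv2.morphologyEx(m,cv2.MORPH_OPEN,np.ones((41,41)))
    c=max(cv2.findContours(m,0,1)[0],key=cv2.contourArea);r=cv2.minAreaRect(c)
    P=np.array([ray("top",((p[0]+.5)/7-.5+140,(p[1]+.5)/7-.5+205),z) for p in cv2.boxPoints(r)])
    e=[P[i]-P[i-1] for i in range(4)];L=max(e,key=np.linalg.norm)
    print("board",P.mean(0).round(4),sorted(np.linalg.norm(x).round(4) for x in e),"long deg",np.degrees(np.arctan2(L[1],L[0])).round(1)%180)
    return P
E
python3 - <<'E'
from h import *
t=avg("top");s=avg("scene");np.savez("b.npz",t=t,s=s)
P=board(t)
k=3
a=cv2.resize(t[205:285,140:380],None,fx=k,fy=k,interpolation=cv2.INTER_CUBIC)
b=cv2.resize(s[170:280,220:460],None,fx=k,fy=k,interpolation=cv2.INTER_CUBIC)
cv2.imwrite("pics/p2.png",cv2.cvtColor(np.vstack([a,b]),cv2.COLOR_RGB2BGR))
E
```

```text
board [0.4803 0.3202 0.008 ] [np.float64(0.0989), np.float64(0.0996), np.float64(0.2636), np.float64(0.266)] long deg 72.7
```

View pics/p2.png

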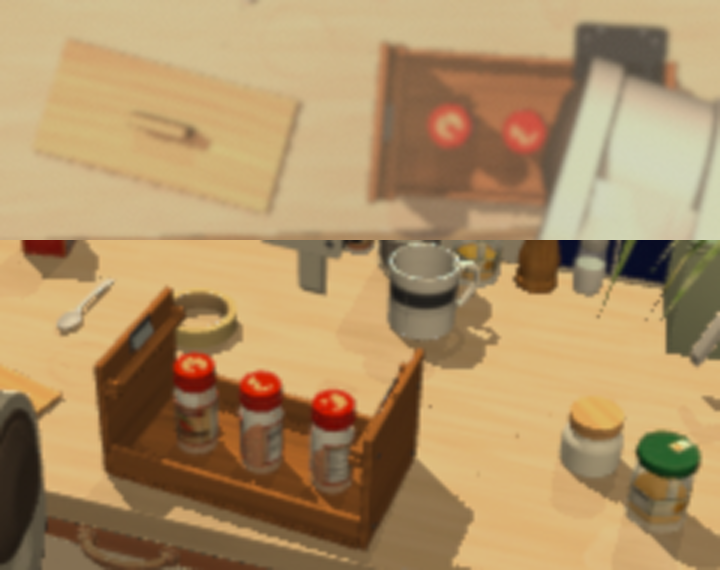

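All three jars stand upright in the caddy. The board's corners in the crop are (67,38), (300,100), (268,212) and (35,150), so my mask was clipping one edge. I'll recompute from the corners.

Run:
```python
from h import *
f=lambda c:((c[0]+.5)/3-.5+140,(c[1]+.5)/3-.5+205)
P=np.array([ray("top",f(c),.008) for c in((67,38),(300,100),(268,212),(35,150))])
print(P.round(4),P.mean(0).round(4))
for i in range(4):
    v=P[i]-P[i-1];print(np.linalg.norm(v).round(4),np.degrees(np.arctan2(v[1],v[0])).round(1))
c=P.mean(0)
for o in(-.035,.035):
    u=np.array([np.cos(np.radians(73)),np.sin(np.radians(73)),0])
    print("bar end expected crop px",[(3*(q-np.array([140,205])+.5)-.5).round(0) for q in [proj("top",c+u*o+[0,0,.032]),proj("top",c+u*o)]])
```

```text
[[0.5695 0.4355 0.008 ]
 [0.4931 0.1723 0.008 ]
 [0.3703 0.2078 0.008 ]
 [0.445  0.4681 0.008 ]] [0.4695 0.3209 0.008 ]
0.1286 -14.7
0.274 -106.2
0.1278 163.9
0.2709 74.0
bar end expected crop px [array([188., 134.]), array([197., 133.])]
bar end expected crop px [array([127., 116.]), array([137., 116.])]
```

```bash
python3 -m creep '[[[0,0,0],[0,0,0.1]],[[0,0,0],[0,0,0.095]],[[0,0,0],[0,0,0]]]' >/dev/null; python3 -c "
from h import *
show();plan((.4695,.3209,.24),-16.1)"
```

```text
t 26.52 tcp [ 0.4475 -0.157   0.2758] close -16.2 zdir [-0.  0. -1.] F [-1.1  0.1  0.5] grip 0.997 0.0 q [-0.18  0.1   0.5   1.94 -0.06  1.11  0.06]
turn [-0.     0.    -0.002] shift cm [ 46.53 -11.14   3.58] rows 11.7
```

```bash
python3 -m creep '[[[2,-0.48,0],[0,0,0]],[[3.9,-0.93,0],[0,0,0]],[[3.9,-0.93,0],[0,0,0]],[[3.9,-0.93,0],[0,0,0]],[[3.9,-0.93,0],[0,0,0]],[[3.9,-0.93,0],[0,0,0]],[[3.9,-0.93,0],[0,0,0]],[[3.9,-0.93,0],[0,0,0]],[[3.9,-0.93,0],[0,0,0]],[[3.9,-0.93,0],[0,0,0]]]' >/dev/null
python3 -m creep '[[[3.9,-0.93,1],[0,0,0]],[[3.5,-0.85,2.5],[0,0,0]],[[1.5,-0.3,0],[0,0,0]],[[0,0,0],[0,0,0]],[[0,0,0],[0,0,0]]]' >/dev/null
python3 -c "
from h import *
show();plan((.4695,.3209,.03),-16.1)
t=avg('top',3)
a=t[205:285,140:260];s=avg('scene',3)[170:280,180:300]
crop('p3',np.vstack([a,s]),(0,0,120,190),3.1)"
```

```text
t 27.77 tcp [0.4693 0.3135 0.2416] close -15.9 zdir [-0.001 -0.001 -1.   ] F [ 0.3 -0.8  0.2] grip 1.003 0.0 q [-0.73  0.3   0.12  1.77 -0.04  1.08 -0.88]
turn [-0.     0.002  0.004] shift cm [ 0.71 -0.19 21.16] rows 5.2
```

View pics/p3.png

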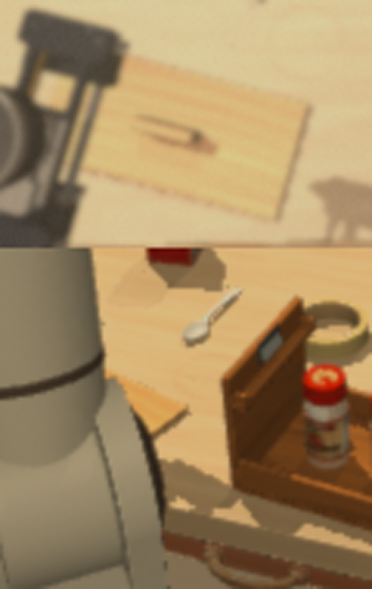

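The board has not moved (corner still at about px 240,238); the gripper looks offset only because of its height. Descending onto the bar.

```bash
python3 -m creep '[[[0.6,0,2.5],[0,0,0]],[[0,0,3.5],[0,0,0]],[[0,0,3.5],[0,0,0]],[[0,0,3.5],[0,0,0]],[[0,0,3.5],[0,0,0]],[[0,0,2.5],[0,0,0]],[[0,0,1.5],[0,0,0]],[[0,0,0],[0,0,0]],[[0,0,0],[0,0,0]]]'
python3 -c "
from h import *
show();plan((.4695,.3209,.0145),-16.1)"
```

```text
clock: 28.82
tcp_pos: [0.4711, 0.3184, 0.0369]
ee_rot: [2.51, 1.889, -0.002]
contact_force: [0.8, 0.2, 0.1]
grip_width: 1.002
finger_force: 0.0
t 28.82 tcp [0.4711 0.3184 0.0369] close -16.1 zdir [-0.001 -0.001 -1.   ] F [0.8 0.2 0.1] grip 1.002 0.0 q [-0.71  0.58  0.09  1.9  -0.08  0.67 -0.86]
turn [-0.001  0.001  0.   ] shift cm [ 0.19 -0.22  2.24] rows 0.6
```

```bash
python3 -m creep '[[[0,0,1],[0,0,0]],[[0,0,0.5],[0,0,0]],[[0,0,0.3],[0,0,0]],[[0,0,0],[0,0,0]],[[0,0,0],[0,0,0]],[[0,0,0],[0,0,0]]]'
python3 -m creep '[[[0,0,0],[0,0,0]],[[0,0,0],[0,0,0]],[[0,0,0],[0,0,0]],[[0,0,0],[0,0,0]],[[0,0,0],[0,0,0]],[[0,0,0],[0,0,0]],[[0,0,0],[0,0,0]],[[0,0,0],[0,0,0]],[[0,0,0],[0,0,0]],[[0,0,0],[0,0,0]]]' -1
python3 -m creep '[[[0,0,0],[0,0,0]],[[0,0,0],[0,0,0]],[[0,0,0],[0,0,0]],[[0,0,0],[0,0,0]],[[0,0,0],[0,0,0]],[[0,0,0],[0,0,0]]]'
```

```text
clock: 29.32
tcp_pos: [0.4714, 0.3195, 0.0195]
ee_rot: [-2.51, -1.89, -0.001]
contact_force: [-0.1, -0.3, -0.9]
grip_width: 0.999
finger_force: 0.0
clock: 30.15
tcp_pos: [0.4711, 0.3193, 0.0191]
ee_rot: [-2.51, -1.89, -0.0]
contact_force: [0.8, 0.6, 0.5]
grip_width: 0.324
finger_force: 0.0
clock: 30.65
tcp_pos: [0.4708, 0.3194, 0.019]
ee_rot: [-2.509, -1.89, 0.001]
contact_force: [-2.0, 1.1, 1.0]
grip_width: 0.152
finger_force: 30.0
```

```bash
python3 -m creep '[[[0,0,0],[0,0,0]],[[0,0,0],[0,0,0]],[[0,0,0],[0,0,0]],[[0,0,0.25],[0,0,0]],[[0,0,0.25],[0,0,0]],[[0,0,0],[0,0,0]],[[0,0,0],[0,0,0]],[[0,0,0],[0,0,0]]]' -0.3
python3 -m creep '[[[0,0,0],[0,0,0]],[[0,0,0],[0,0,0]],[[0,0,0],[0,0,0]],[[0,0,0],[0,0,0]],[[0,0,0],[0,0,0]],[[0,0,0],[0,0,0]],[[0,0,0],[0,0,0]]]' -1
python3 -m creep '[[[0,0,-1],[0,0,0]],[[0,0,-2],[0,0,0]],[[0,0,-3],[0,0,0]],[[0,0,-3],[0,0,0]],[[0,0,-3],[0,0,0]],[[0,0,-3],[0,0,0]],[[0,0,-3],[0,0,0]],[[0,0,-2],[0,0,0]],[[0,0,0],[0,0,0]],[[0,0,0],[0,0,0]]]'
python3 -c "
from h import *
show()"
```

```text
clock: 31.32
tcp_pos: [0.4711, 0.3193, 0.014]
ee_rot: [-2.51, -1.89, 0.0]
contact_force: [0.5, 0.4, 0.2]
grip_width: 0.352
finger_force: 0.0
clock: 31.9
tcp_pos: [0.4711, 0.3194, 0.0141]
ee_rot: [-2.51, -1.89, -0.0]
contact_force: [-1.2, 1.2, 0.9]
grip_width: 0.15
finger_force: 30.0
clock: 32.73
tcp_pos: [0.4714, 0.3195, 0.2152]
ee_rot: [-2.51, -1.89, -0.004]
contact_force: [0.4, 0.5, -3.3]
grip_width: 0.153
finger_force: 30.0
t 32.73 tcp [0.4714 0.3195 0.2152] close -16.0 zdir [ 0.002  0.002 -1.   ] F [ 0.4  0.5 -3.3] grip 0.153 30.0 q [-0.74  0.34  0.12  1.79 -0.04  1.02 -0.88]
```

```bash
python3 -m creep '[[[0,0,-2],[0,0,-0.1]],[[0,0,-1],[0,0,-0.09]],[[0,0,0],[0,0,0]],[[0,0,0],[0,0,0]]]' >/dev/null; python3 -c "
from h import *
show();plan((.454,-.082,.24),-5.2)"
```

```text
t 33.07 tcp [0.4704 0.3187 0.2425] close -5.3 zdir [-0.002 -0.001 -1.   ] F [ 0.2  1.  -3.9] grip 0.148 30.0 q [-0.71  0.31  0.08  1.76 -0.03  1.08 -0.71]
turn [-0.002  0.001 -0.002] shift cm [-40.06   2.     0.25] rows 9.8
```

```bash
python3 -m creep '[[[-2,0.1,0],[0,0,0]],[[-3,0.15,0],[0,0,0]],[[-4,0.2,0],[0,0,0]],[[-4,0.2,0],[0,0,0]],[[-4,0.2,0],[0,0,0]],[[-4,0.2,0],[0,0,0]],[[-4,0.2,0],[0,0,0]],[[-4,0.2,0],[0,0,0]],[[-4,0.2,0],[0,0,0]],[[-4,0.2,0],[0,0,0]]]' >/dev/null
python3 -m creep '[[[-2,0.1,0],[0,0,0]],[[-1,0.1,0],[0,0,0]],[[0,0,0],[0,0,0]],[[0,0,0],[0,0,0]],[[0,0,0],[0,0,0]]]' >/dev/null
python3 -c "
from h import *
show();plan((.454,-.082,.18),-5.2)"
```

```text
t 34.32 tcp [ 0.4554 -0.0789  0.2432] close -5.1 zdir [-0.002  0.001 -1.   ] F [-0.2  0.6 -2.6] grip 0.151 30.0 q [-0.22  0.11  0.37  2.01 -0.05  1.03  0.08]
turn [-0.002 -0.001  0.002] shift cm [-0.32 -0.11  6.32] rows 1.5
```

```bash
python3 -m creep '[[[-0.3,-0.1,2],[0,0,0]],[[0,0,2],[0,0,0]],[[0,0,1.8],[0,0,0]],[[0,0,0.8],[0,0,0]],[[0,0,0],[0,0,0]],[[0,0,0],[0,0,0]],[[0,0,0],[0,0,0]]]'
python3 - <<'E'
from h import *
show()
t=avg("top",8);s=avg("scene",8);np.savez("c.npz",t=t,s=s)
k=4
a=cv2.resize(t[212:288,255:380],None,fx=k,fy=k,interpolation=cv2.INTER_CUBIC)
b=cv2.resize(s[186:256,245:370],None,fx=k,fy=k,interpolation=cv2.INTER_CUBIC)
cv2.imwrite("pics/p4.png",cv2.cvtColor(np.vstack([a,b]),cv2.COLOR_RGB2BGR))
E
```

```text
clock: 34.9
tcp_pos: [0.4553, -0.0833, 0.179]
ee_rot: [2.317, 2.12, 0.002]
contact_force: [0.0, 1.1, -3.2]
grip_width: 0.152
finger_force: 30.0
t 34.9 tcp [ 0.4553 -0.0833  0.179 ] close -5.1 zdir [ 0.002  0.    -1.   ] F [ 0.   1.1 -3.2] grip 0.152 30.0 q [-0.2   0.2   0.37  2.08 -0.09  0.88  0.13]
```

View pics/p4.png

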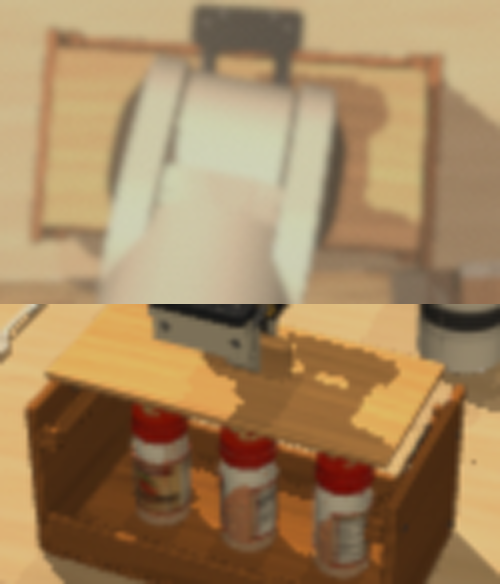

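Top half: the board lies over the caddy with a thin strip of panel visible at each end (left about 9 px, right about 13 px at 4x). Bottom half: it hovers above the jars. I measure those strips at sub-pixel level.

Run:
```python
from h import *
t=np.load("c.npz")["t"].astype(float)
C=np.array([.454,-.082,0]);a=np.radians(-5.2);ux=np.array([np.cos(a),np.sin(a),0]);uy=np.array([-np.sin(a),np.cos(a),0])
G=cv2.resize(t[...,1],None,fx=8,fy=1,interpolation=cv2.INTER_CUBIC)
pts={k:[] for k in("Lout","Lin","Rin","Rout")}
for v in range(226,268,3):
    for side,(lo,hi) in dict(L=(258,280),R=(348,372)).items():
        p=G[v,lo*8:hi*8]; m=np.argmin(p)
        if side=="R" : m=np.argmin(np.where(np.arange(len(p))>4*8,p,999))
        def edge(dirn):
            q=p[m:m+dirn*32:dirn] if dirn>0 else p[max(0,m-32):m+1][::-1]
            g=np.diff(q);i=np.argmax(g);return (lo*8+m+dirn*(i+.5)+.5)/8-.5
        o,i=(edge(-1),edge(1)) if side=="L" else (edge(1),edge(-1))
        pts[side+"out"].append(ray("top",(o,v),.145));pts[side+"in"].append(ray("top",(i,v),.173))
for k,P in pts.items():
    P=np.array(P)-C;x=P@ux;y=P@uy
    c=np.polyfit(x,y,1);r=y-np.polyval(c,x);k_=abs(r)<2.5*np.median(abs(r))+1e-4;c=np.polyfit(x[k_],y[k_],1)
    print(k,"y at x=0",c[1].round(4),"slope deg",np.degrees(np.arctan(-c[0])).round(2),"std",r[k_].std().round(4),k_.sum(), (x.min().round(3),x.max().round(3)))
```

```text
Lout y at x=0 0.1519 slope deg 0.58 std 0.0009 14 (np.float64(-0.058), np.float64(0.058))
Lin y at x=0 0.1382 slope deg -0.58 std 0.0008 14 (np.float64(-0.055), np.float64(0.058))
Rin y at x=0 -0.1336 slope deg -1.47 std 0.0016 13 (np.float64(-0.037), np.float64(0.075))
Rout y at x=0 -0.1483 slope deg -0.98 std 0.0008 12 (np.float64(-0.038), np.float64(0.077))
```

Run:
```python
from h import *
K,R,T=cam("top");print("cam",(-R.T@T).round(3))
t=np.load("c.npz")["t"].astype(float)
C=np.array([.454,-.082,0]);a=np.radians(-5.2);ux=np.array([np.cos(a),np.sin(a),0]);uy=np.array([-np.sin(a),np.cos(a),0])
W=lambda x,y,z:C+x*ux+y*uy+[0,0,z]
def prof(y,z,x0,x1):
    xs=np.arange(x0,x1,.0005);uv=np.array([proj("top",W(x,y,z)) for x in xs]).astype(np.float32)
    return xs,np.array([cv2.remap(np.ascontiguousarray(t[...,c].astype(np.float32)),uv[None,:,0].copy(),uv[None,:,1].copy(),cv2.INTER_CUBIC)[0] for c in range(3)])
def edge(y,z,x0,x1):
    xs,p=prof(y,z,x0,x1);p=cv2.GaussianBlur(p,(9,1),2);g=np.abs(np.diff(p,axis=1)).sum(0);i=np.argmax(g);return xs[i]
for nm,ys,z,h in(("panelL",(.1440,.1465,.149),.145,.08),("panelR",(-.141,-.1435,-.146),.145,.08),("boardL",(.130,.122,.114,.106),.173,.065),("boardR",(-.128,-.12,-.112,-.104),.173,.065)):
    f=[edge(y,z,h-.012,h+.012) for y in ys];n=[edge(y,z,-h-.012,-h+.012) for y in ys]
    print(nm,"far",np.round(f,4),"near",np.round(n,4),"mid",round((np.median(f)+np.median(n))/2,4),"len",round(np.median(f)-np.median(n),4))
```

```text
cam [ 0.478 -0.102  1.239]
panelL far [0.0795 0.081  0.082 ] near [-0.0785 -0.079  -0.079 ] mid 0.001 len 0.16
panelR far [0.08 0.08 0.08] near [-0.0825 -0.085  -0.0785] mid -0.0012 len 0.1625
boardL far [0.0645 0.065  0.073  0.0735] near [-0.0635 -0.063  -0.0625 -0.063 ] mid 0.003 len 0.132
boardR far [0.066  0.066  0.0735 0.065 ] near [-0.063  -0.0635 -0.062  -0.0615] mid 0.0018 len 0.1285
```

```bash
python3 -m creep '[[[-0.05,-0.12,0.5],[0,0,0.008]],[[0,0,0.5],[0,0,0]],[[0,0,0.5],[0,0,0]],[[0,0,0.3],[0,0,0]],[[0,0,0],[0,0,0]],[[0,0,0],[0,0,0]],[[0,0,0],[0,0,0]]]'
python3 -c "
from h import *
show()"
```

```text
clock: 36.28
tcp_pos: [0.4532, -0.0842, 0.1601]
ee_rot: [-2.328, -2.11, 0.0]
contact_force: [-0.4, 0.3, -3.4]
grip_width: 0.149
finger_force: 30.0
t 36.28 tcp [ 0.4532 -0.0842  0.1601] close -5.6 zdir [-0. -0. -1.] F [-0.4  0.3 -3.4] grip 0.149 30.0 q [-0.2   0.23  0.36  2.1  -0.11  0.83  0.13]
```

```bash
python3 -m creep '[[[0,0,0.4],[0,0,0]],[[0,0,0.4],[0,0,0]],[[0,0,0],[0,0,0]],[[0,0,0],[0,0,0]],[[0,0,0],[0,0,0]]]'
python3 -m creep '[[[0,0,0.2],[0,0,0]],[[0,0,0.2],[0,0,0]],[[0,0,0],[0,0,0]],[[0,0,0],[0,0,0]],[[0,0,0],[0,0,0]]]'
```

```text
clock: 36.7
tcp_pos: [0.4531, -0.0842, 0.152]
ee_rot: [-2.327, -2.11, 0.0]
contact_force: [0.2, -0.3, -3.4]
grip_width: 0.15
finger_force: 30.0
clock: 37.12
tcp_pos: [0.4536, -0.0842, 0.1483]
ee_rot: [2.327, 2.11, 0.001]
contact_force: [0.1, -0.2, 0.0]
grip_width: 0.152
finger_force: 30.0
```

Contact comes at the expected catch height with no side force, so I keep pressing.

```bash
python3 -m creep '[[[0,0,0.2],[0,0,0]],[[0,0,0.2],[0,0,0]],[[0,0,0],[0,0,0]],[[0,0,0],[0,0,0]],[[0,0,0],[0,0,0]]]'
python3 -m creep '[[[0,0,0.2],[0,0,0]],[[0,0,0.2],[0,0,0]],[[0,0,0],[0,0,0]],[[0,0,0],[0,0,0]],[[0,0,0],[0,0,0]]]'
python3 -m creep '[[[0,0,0.2],[0,0,0]],[[0,0,0],[0,0,0]],[[0,0,0],[0,0,0]],[[0,0,0],[0,0,0]]]'
```

```text
clock: 37.53
tcp_pos: [0.4543, -0.0843, 0.1448]
ee_rot: [2.326, 2.109, 0.003]
contact_force: [1.4, 0.3, 5.1]
grip_width: 0.154
finger_force: 30.0
clock: 37.95
tcp_pos: [0.4541, -0.0843, 0.1402]
ee_rot: [2.326, 2.109, 0.002]
contact_force: [4.8, 0.4, -1.6]
grip_width: 0.152
finger_force: 30.0
clock: 38.28
tcp_pos: [0.4532, -0.0842, 0.1378]
ee_rot: [2.327, 2.11, -0.0]
contact_force: [4.7, -0.4, -3.6]
grip_width: 0.151
finger_force: 30.0
```

```bash
python3 -m creep '[[[0,0.1,0],[0,0,0]],[[0,0,0],[0,0,0]],[[0,0,0],[0,0,0]],[[0,0,0],[0,0,0]]]'
python3 -m creep '[[[0,0,0.2],[0,0,0]],[[0,0,0],[0,0,0]],[[0,0,0],[0,0,0]],[[0,0,0],[0,0,0]]]'
```

```text
clock: 38.62
tcp_pos: [0.4533, -0.0842, 0.1378]
ee_rot: [-2.327, -2.109, 0.002]
contact_force: [0.6, 0.2, -1.1]
grip_width: 0.15
finger_force: 30.0
clock: 38.95
tcp_pos: [0.4534, -0.0842, 0.1357]
ee_rot: [-2.327, -2.109, 0.001]
contact_force: [0.4, -0.4, -2.2]
grip_width: 0.149
finger_force: 30.0
```

```bash
python3 -m creep '[[[0,0,0.2],[0,0,0]],[[0,0,0],[0,0,0]],[[0,0,0],[0,0,0]],[[0,0,0],[0,0,0]]]'
python3 -m creep '[[[0,0,0.2],[0,0,0]],[[0,0,0],[0,0,0]],[[0,0,0],[0,0,0]],[[0,0,0],[0,0,0]]]'
python3 -m creep '[[[0,0,0.1],[0,0,0]],[[0,0,0],[0,0,0]],[[0,0,0],[0,0,0]],[[0,0,0],[0,0,0]]]'
```

```text
clock: 39.28
tcp_pos: [0.4533, -0.0855, 0.1336]
ee_rot: [-2.329, -2.109, 0.003]
contact_force: [0.2, -5.2, -4.9]
grip_width: 0.151
finger_force: 30.0
clock: 39.62
tcp_pos: [0.454, -0.0836, 0.132]
ee_rot: [-2.326, -2.11, -0.0]
contact_force: [-0.5, 0.4, -4.0]
grip_width: 0.151
finger_force: 30.0
clock: 39.95
tcp_pos: [0.4543, -0.084, 0.1312]
ee_rot: [2.327, 2.11, 0.001]
contact_force: [-1.2, 0.3, -0.6]
grip_width: 0.155
finger_force: 30.0
```

```bash
python3 -m creep '[[[0,0,0.1],[0,0,0]],[[0,0,0.1],[0,0,0]],[[0,0,0],[0,0,0]],[[0,0,0],[0,0,0]]]'
python3 -m creep '[[[0,0,-0.2],[0,0,0]],[[0,0,-0.1],[0,0,0]],[[0,0,0],[0,0,0]],[[0,0,0],[0,0,0]]]'
python3 -m creep '[[[0,0,-0.1],[0,0,0]],[[0,0,-0.1],[0,0,0]],[[0,0,0],[0,0,0]],[[0,0,0],[0,0,0]]]'
```

```text
clock: 40.28
tcp_pos: [0.4544, -0.084, 0.131]
ee_rot: [-2.327, -2.11, -0.002]
contact_force: [-7.4, 2.0, 20.0]
grip_width: 0.149
finger_force: 30.0
clock: 40.62
tcp_pos: [0.4538, -0.0844, 0.1317]
ee_rot: [-2.327, -2.11, 0.001]
contact_force: [0.7, -0.4, -3.6]
grip_width: 0.153
finger_force: 30.0
clock: 40.95
tcp_pos: [0.4536, -0.0843, 0.133]
ee_rot: [-2.327, -2.11, 0.002]
contact_force: [4.5, -0.5, -19.2]
grip_width: 0.149
finger_force: 30.0
```

The board bottoms out on the ledges at TCP 0.131 and resists a 19 N pull, so both catches hold. I set it back down and release.

```bash
python3 -m creep '[[[0,0,0.2],[0,0,0]],[[0,0,0.1],[0,0,0]],[[0,0,0],[0,0,0]],[[0,0,0],[0,0,0]]]'
python3 -m creep '[[[0,0,0],[0,0,0]],[[0,0,0],[0,0,0]],[[0,0,0],[0,0,0]],[[0,0,0],[0,0,0]],[[0,0,0],[0,0,0]],[[0,0,0],[0,0,0]]]' 0.2
python3 -m creep '[[[0,0,-1],[0,0,0]],[[0,0,-2],[0,0,0]],[[0,0,-3.5],[0,0,0]],[[0,0,-3.5],[0,0,0]],[[0,0,-3.5],[0,0,0]],[[-3,0,-2],[0,0,0]],[[-4,0,0],[0,0,0]],[[-4,0,0],[0,0,0]],[[-4,0,0],[0,0,0]],[[-4,0,0],[0,0,0]]]' 1
python3 - <<'E'
from h import *
show()
t=avg("top",4);s=avg("scene",4);np.savez("d.npz",t=t,s=s)
k=3.2
a=cv2.resize(t[190:285,250:490],None,fx=k,fy=k,interpolation=cv2.INTER_CUBIC)
b=cv2.resize(s[186:275,245:485],None,fx=k,fy=k,interpolation=cv2.INTER_CUBIC)
cv2.imwrite("pics/p5.png",cv2.cvtColor(np.vstack([a,b]),cv2.COLOR_RGB2BGR))
for n,im,w in(("top",t,(400,190,470,255)),("scene",s,(395,210,470,275))):
    x0,y0,x1,y1=w;h=cv2.cvtColor(im[y0:y1,x0:x1],cv2.COLOR_RGB2HSV)
    for nm,mm in(("green",(h[...,0]>40)&(h[...,0]<95)&(h[...,1]>60)&(h[...,2]<130)),("lid",(h[...,0]>14)&(h[...,0]<26)&(h[...,1]>(90 if n=="top" else 125))&(h[...,2]>190))):
        k,l,st,ce=cv2.connectedComponentsWithStats(mm.astype(np.uint8))
        for i in range(1,k):
            if 60<st[i,4]<600: print(n,nm,(ce[i]+(x0,y0)).round(1),st[i])
E
```

```text
clock: 41.28
tcp_pos: [0.4545, -0.0843, 0.1316]
ee_rot: [2.327, 2.11, 0.001]
contact_force: [1.1, -0.6, -3.3]
grip_width: 0.152
finger_force: 30.0
clock: 41.78
tcp_pos: [0.4542, -0.0843, 0.1312]
ee_rot: [2.327, 2.11, 0.0]
contact_force: [0.1, -0.1, 0.3]
grip_width: 0.535
finger_force: 0.0
clock: 42.62
tcp_pos: [0.4351, -0.2751, 0.2874]
ee_rot: [2.326, 2.11, 0.002]
contact_force: [0.8, 0.0, -0.1]
grip_width: 1.002
finger_force: 0.0
t 42.62 tcp [ 0.4351 -0.2751  0.2874] close -5.6 zdir [ 0.002 -0.    -1.   ] F [ 0.8  0.  -0.1] grip 1.002 0.0 q [ 0.03  0.18  0.55  1.84 -0.1   1.14  0.52]
top green [442.6 227.3] [ 35  28  18  18 199]
top lid [417.5 207.9] [  9  10  18  17 221]
scene green [441.9 241.7] [ 38  24  20  15 209]
scene lid [418.7 227. ] [ 15  12  18  11 156]
```

View pics/p5.png

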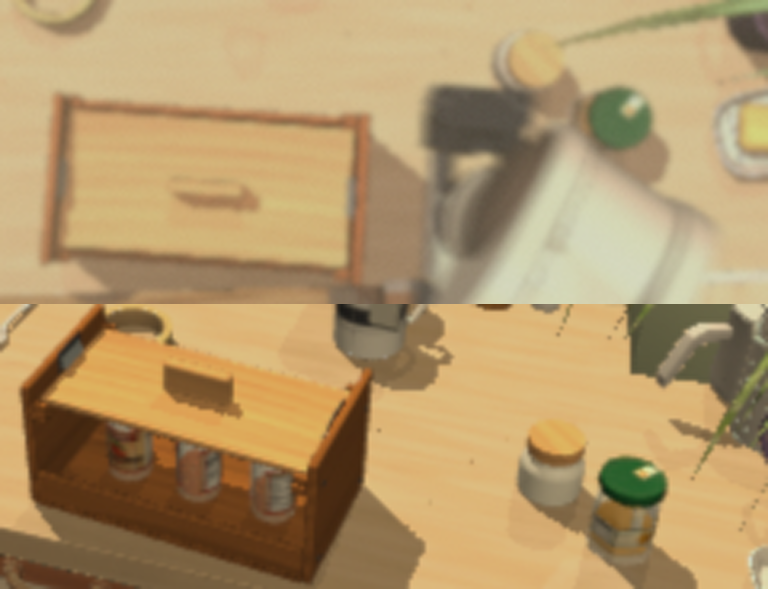

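The board is seated level, with both grey catches visible above its ends. The pot and honey jar have not moved (lids at top px (417.5,208) and (442.6,227)). Pot next.

```bash
python3 -c "
from h import *
print(tri((418.7,227),(417.5,207.9)),tri((441.9,241.7),(442.6,227.3)))
plan((.575,-.418,.16),-5.6)"
```

```text
[ 0.57516958 -0.41795395  0.06441346] [ 0.51026704 -0.49271341  0.07606282]
turn [-0.    -0.001  0.002] shift cm [-13.21  15.26  12.61] rows 5.8
```

```bash
python3 -m creep '[[[-1.6,1.9,0.4],[0,0,0]],[[-2.4,2.7,1],[0,0,0]],[[-2.4,2.7,1.5],[0,0,0]],[[-2.4,2.7,2.2],[0,0,0]],[[-2.4,2.7,2.5],[0,0,0]],[[-1.5,1.9,2.5],[0,0,0]],[[-0.5,0.6,2.5],[0,0,0]],[[0,0,0],[0,0,0]],[[0,0,0],[0,0,0]],[[0,0,0],[0,0,0]]]' >/dev/null
python3 -c "
from h import *
show();plan((.575,-.418,.022),-5.6)"
```

```text
t 43.85 tcp [ 0.5727 -0.4169  0.1629] close -5.5 zdir [ 0.001  0.    -1.   ] F [ 0.5 -0.6  1.1] grip 1.0 0.0 q [ 0.27  0.67  0.5   1.47 -0.34  1.09  0.74]
turn [ 0.001 -0.     0.001] shift cm [-0.09  0.24 14.09] rows 3.4
```

```bash
python3 -m creep '[[[-0.1,0.2,1.5],[0,0,0]],[[0,0,2.5],[0,0,0]],[[0,0,2.5],[0,0,0]],[[0,0,2.5],[0,0,0]],[[0,0,2.5],[0,0,0]],[[0,0,1.7],[0,0,0]],[[0,0,0.8],[0,0,0]],[[0,0,0],[0,0,0]],[[0,0,0],[0,0,0]],[[0,0,0],[0,0,0]]]' 
python3 -m creep '[[[0,0,0],[0,0,0]],[[0,0,0],[0,0,0]],[[0,0,0],[0,0,0]],[[0,0,0],[0,0,0]],[[0,0,0],[0,0,0]],[[0,0,0],[0,0,0]],[[0,0,0],[0,0,0]]]' -1
python3 -m creep '[[[0,0,-1],[0,0,0]],[[0,0,-2],[0,0,0]],[[0,0,-3.5],[0,0,0]],[[0,0,-3.5],[0,0,0]],[[0,0,-3.5],[0,0,0]],[[0,0,-3.5],[0,0,0]],[[0,0,-3.5],[0,0,0]],[[0,0,-2],[0,0,0]],[[0,0,0],[0,0,0]],[[0,0,0],[0,0,0]]]'
python3 -c "
from h import *
show();plan((.4623,.0041,.25),-5.6)"
```

```text
clock: 44.68
tcp_pos: [0.5753, -0.42, 0.0237]
ee_rot: [2.325, 2.108, 0.001]
contact_force: [0.2, -0.9, 0.5]
grip_width: 1.0
finger_force: 0.0
clock: 45.27
tcp_pos: [0.5743, -0.4191, 0.022]
ee_rot: [2.327, 2.11, 0.0]
contact_force: [0.3, -0.1, 2.9]
grip_width: 0.698
finger_force: 30.0
clock: 46.1
tcp_pos: [0.5744, -0.4195, 0.2482]
ee_rot: [2.326, 2.108, 0.001]
contact_force: [-0.0, 0.3, -2.8]
grip_width: 0.698
finger_force: 30.0
t 46.1 tcp [ 0.5744 -0.4195  0.2482] close -5.6 zdir [ 0.002 -0.001 -1.   ] F [-0.   0.3 -2.8] grip 0.698 30.0 q [ 0.26  0.61  0.53  1.38 -0.31  1.24  0.71]
turn [ 0.002  0.001 -0.   ] shift cm [ 41.06 -15.29  -0.18] rows 10.7
```

```bash
python3 -m creep '[[[1.7,-0.63,0],[0,0,0]],[[3.5,-1.3,0],[0,0,0]],[[3.5,-1.3,0],[0,0,0]],[[3.5,-1.3,0],[0,0,0]],[[3.5,-1.3,0],[0,0,0]],[[3.5,-1.3,0],[0,0,0]],[[3.5,-1.3,0],[0,0,0]],[[3.5,-1.3,0],[0,0,0]],[[3.5,-1.3,0],[0,0,0]],[[3.5,-1.3,0],[0,0,0]]]' >/dev/null
python3 -m creep '[[[3.5,-1.3,0],[0,0,0]],[[2.7,-1,0],[0,0,0]],[[1.7,-0.66,0],[0,0,0]],[[0,0,0],[0,0,0]],[[0,0,0],[0,0,0]],[[0,0,0],[0,0,0]]]' >/dev/null
python3 -c "
from h import *
show();plan((.4623,.0041,.155),-5.6)"
```

```text
t 47.43 tcp [0.4613 0.0041 0.2456] close -5.6 zdir [-0.002 -0.001 -1.   ] F [ 0.4 -0.3 -2.3] grip 0.699 30.0 q [-0.45  0.11  0.41  2.01 -0.05  1.04 -0.11]
turn [-0.002  0.001 -0.001] shift cm [0.01 0.1  9.06] rows 2.2
```

```bash
python3 -m creep '[[[0,0.1,1.5],[0,0,0]],[[0,0,2.5],[0,0,0]],[[0,0,2.5],[0,0,0]],[[0,0,1.7],[0,0,0]],[[0,0,0.8],[0,0,0]],[[0,0,0.3],[0,0,0]],[[0,0,0],[0,0,0]],[[0,0,0],[0,0,0]],[[0,0,0],[0,0,0]]]' 
python3 -m creep '[[[0,0,0.1],[0,0,0]],[[0,0,0.1],[0,0,0]],[[0,0,0.1],[0,0,0]],[[0,0,0],[0,0,0]],[[0,0,0],[0,0,0]],[[0,0,0],[0,0,0]]]'
```

```text
clock: 48.18
tcp_pos: [0.4642, 0.0046, 0.1547]
ee_rot: [2.327, 2.109, 0.003]
contact_force: [1.0, -0.2, -2.2]
grip_width: 0.699
finger_force: 30.0
clock: 48.68
tcp_pos: [0.4632, 0.0049, 0.1507]
ee_rot: [-2.327, -2.11, -0.0]
contact_force: [0.5, 0.2, -2.3]
grip_width: 0.694
finger_force: 30.0
```

```bash
python3 -m creep '[[[0,0,0.1],[0,0,0]],[[0,0,0.1],[0,0,0]],[[0,0,0.1],[0,0,0]],[[0,0,0],[0,0,0]],[[0,0,0],[0,0,0]],[[0,0,0],[0,0,0]]]'
python3 -m creep '[[[0,0,0.05],[0,0,0]],[[0,0,0],[0,0,0]],[[0,0,0],[0,0,0]]]'
```

```text
clock: 49.18
tcp_pos: [0.4632, 0.0048, 0.1477]
ee_rot: [-2.328, -2.11, 0.0]
contact_force: [0.1, 0.1, -1.1]
grip_width: 0.697
finger_force: 30.0
clock: 49.43
tcp_pos: [0.4632, 0.0048, 0.1472]
ee_rot: [-2.328, -2.11, 0.0]
contact_force: [-0.2, -0.1, -1.7]
grip_width: 0.696
finger_force: 30.0
```

```bash
python3 -m creep '[[[0,0,0.07],[0,0,0]],[[0,0,0],[0,0,0]],[[0,0,0],[0,0,0]]]'
python3 -m creep '[[[0,0,0],[0,0,0]],[[0,0,0],[0,0,0]],[[0,0,0],[0,0,0]],[[0,0,0],[0,0,0]],[[0,0,0],[0,0,0]],[[0,0,0],[0,0,0]]]' 1
python3 -m creep '[[[0,0,-0.5],[0,0,0]],[[0,0,-1],[0,0,0]],[[0,0,-2.5],[0,0,0]],[[0,0,-3.5],[0,0,0]],[[0,0,-3.5],[0,0,0]],[[-1,0,-2],[0,0,0]],[[-3,0,0],[0,0,0]],[[-4,0,0],[0,0,0]],[[-4,0,0],[0,0,0]],[[-4,0,0],[0,0,0]]]' >/dev/null
python3 -m creep '[[[-4,0,0],[0,0,0]],[[-4,0,0],[0,0,0]],[[-4,0,0],[0,0,0]],[[-3,0,0],[0,0,0]],[[0,0,0],[0,0,0]],[[0,0,0],[0,0,0]]]' >/dev/null
python3 - <<'E'
from h import *
show()
t=avg("top",4);s=avg("scene",4)
k=3
a=cv2.resize(t[205:285,255:495],None,fx=k,fy=k,interpolation=cv2.INTER_CUBIC)
b=cv2.resize(s[160:270,245:485],None,fx=k,fy=k,interpolation=cv2.INTER_CUBIC)
cv2.imwrite("pics/p6.png",cv2.cvtColor(np.vstack([a,b]),cv2.COLOR_RGB2BGR))
plan((.5105,-.494,.16),-5.6)
E
```

```text
clock: 49.68
tcp_pos: [0.4633, 0.0048, 0.1469]
ee_rot: [-2.328, -2.11, -0.0]
contact_force: [-2.2, 0.4, 4.7]
grip_width: 0.697
finger_force: 30.0
clock: 50.18
tcp_pos: [0.4632, 0.0049, 0.1464]
ee_rot: [-2.328, -2.11, 0.0]
contact_force: [0.5, -0.6, -0.1]
grip_width: 0.998
finger_force: 0.0
t 51.52 tcp [ 0.4319 -0.3058  0.2772] close -5.9 zdir [ 0.    -0.001 -1.   ] F [-0.1 -0.1 -0.3] grip 1.002 0.0 q [-0.01  0.24  0.68  1.83 -0.16  1.13  0.62]
turn [ 0.    -0.     0.002] shift cm [-18.29   9.55  11.66] rows 5.8
```

View pics/p6.png

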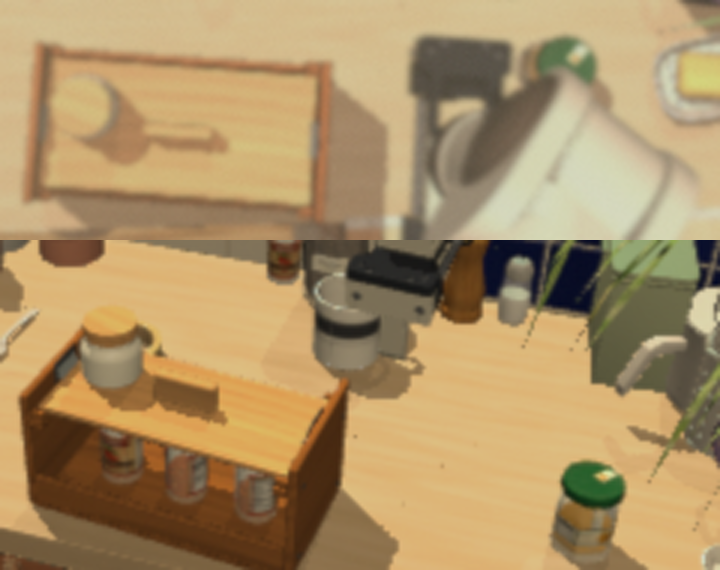

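The pot stands upright on the shelf at its left end. One close-up of the honey jar will give me its yaw.

Run:
```python
from h import *
s=avg("scene",10);t=np.load("a.npz")["t"]
a=cv2.resize(s[232:272,428:460],None,fx=12,fy=12,interpolation=cv2.INTER_CUBIC)
b=cv2.resize(t[212:252,424:456],None,fx=12,fy=12,interpolation=cv2.INTER_CUBIC)
cv2.imwrite("pics/hon.png",cv2.cvtColor(np.hstack([a,b]),cv2.COLOR_RGB2BGR))
```

```text
(no output)
```

View pics/hon.png

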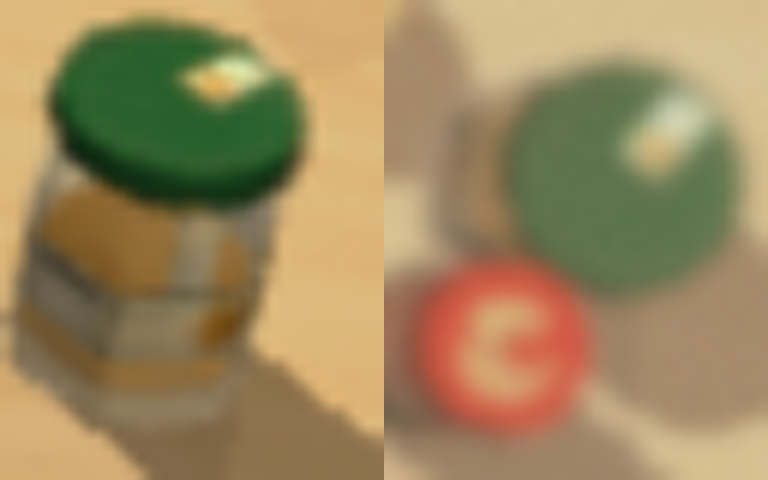

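The close-up shows the honey jar's left face running almost along world x (crop line (450,100)-(440,240), about -4°). So it lines up with the caddy, and closing along x grips flat faces.

```bash
python3 -m creep '[[[-1.8,0.9,0.4],[0,0,0]],[[-3,1.6,1],[0,0,0]],[[-3.2,1.7,1.5],[0,0,0]],[[-3.2,1.7,2],[0,0,0]],[[-3.2,1.7,2],[0,0,0]],[[-2.8,1.5,2],[0,0,0]],[[-1,0.5,2.2],[0,0,0]],[[0,0,0],[0,0,0]],[[0,0,0],[0,0,0]],[[0,0,0],[0,0,0]]]' >/dev/null
python3 -c "
from h import *
show();plan((.5105,-.495,.03),-5.6)"
```

```text
t 53.25 tcp [ 0.5107 -0.4938  0.166 ] close -5.6 zdir [ 0.  0. -1.] F [-1.2  0.2  1. ] grip 0.998 0.0 q [ 0.35  0.7   0.6   1.46 -0.42  1.11  0.93]
turn [-0. -0.  0.] shift cm [-1.20e-01 -1.00e-02  1.36e+01] rows 3.3
```

```bash
python3 -m creep '[[[-0.1,0,1.5],[0,0,0]],[[0,0,2.5],[0,0,0]],[[0,0,2.5],[0,0,0]],[[0,0,2.5],[0,0,0]],[[0,0,2.2],[0,0,0]],[[0,0,1.6],[0,0,0]],[[0,0,0.8],[0,0,0]],[[0,0,0],[0,0,0]],[[0,0,0],[0,0,0]],[[0,0,0],[0,0,0]]]' 
python3 -m creep '[[[0,0,0],[0,0,0]],[[0,0,0],[0,0,0]],[[0,0,0],[0,0,0]],[[0,0,0],[0,0,0]],[[0,0,0],[0,0,0]],[[0,0,0],[0,0,0]],[[0,0,0],[0,0,0]]]' -1
python3 -m creep '[[[0,0,-1],[0,0,0]],[[0,0,-2],[0,0,0]],[[0,0,-3.5],[0,0,0]],[[0,0,-3.5],[0,0,0]],[[0,0,-3.5],[0,0,0]],[[0,0,-3.5],[0,0,0]],[[0,0,-3.5],[0,0,0]],[[0,0,-2],[0,0,0]],[[0,0,0],[0,0,0]],[[0,0,0],[0,0,0]]]'
python3 -c "
from h import *
show();plan((.4457,-.1651,.25),-5.6)"
```

```text
clock: 54.08
tcp_pos: [0.5114, -0.4962, 0.0313]
ee_rot: [2.325, 2.108, 0.0]
contact_force: [0.6, -0.3, 0.7]
grip_width: 1.001
finger_force: 0.0
clock: 54.67
tcp_pos: [0.5111, -0.4955, 0.0301]
ee_rot: [2.327, 2.109, 0.001]
contact_force: [0.5, 0.4, 4.1]
grip_width: 0.727
finger_force: 30.0
clock: 55.5
tcp_pos: [0.5103, -0.4955, 0.2556]
ee_rot: [2.327, 2.109, 0.0]
contact_force: [-0.3, 0.2, -4.2]
grip_width: 0.726
finger_force: 30.0
t 55.5 tcp [ 0.5103 -0.4955  0.2556] close -5.6 zdir [ 0.001 -0.001 -1.   ] F [-0.3  0.2 -4.2] grip 0.726 30.0 q [ 0.33  0.63  0.64  1.37 -0.38  1.26  0.9 ]
turn [ 0.001  0.001 -0.001] shift cm [32.25 -9.66  0.56] rows 8.2
```

```bash
python3 -m creep '[[[1.7,-0.5,0],[0,0,0]],[[3.5,-1.05,0],[0,0,0]],[[3.5,-1.05,0],[0,0,0]],[[3.5,-1.05,0],[0,0,0]],[[3.5,-1.05,0],[0,0,0]],[[3.5,-1.05,0],[0,0,0]],[[3.5,-1.05,0],[0,0,0]],[[3.5,-1.05,0],[0,0,0]],[[3.5,-1.05,0],[0,0,0]],[[2.5,-0.75,0],[0,0,0]]]' >/dev/null
python3 -c "
from h import *
plan((.4457,-.1651,.25),-5.6)"
python3 -m creep '[[[0,0,0],[0,0,0]],[[0,0,0],[0,0,0]],[[0,0,0],[0,0,0]],[[0,0,0],[0,0,0]]]' >/dev/null
python3 -c "
from h import *
show();plan((.4457,-.1651,.163),-5.6)"
```

```text
turn [-0.006 -0.002  0.003] shift cm [-0.37  0.29  0.2 ] rows 0.1
t 56.67 tcp [ 0.4454 -0.1665  0.2538] close -5.7 zdir [-0.001 -0.001 -1.   ] F [-0.8 -0.8 -2.7] grip 0.719 30.0 q [-0.29  0.14  0.65  1.97 -0.1   1.06  0.3 ]
turn [-0.001  0.001 -0.002] shift cm [0.14 0.02 9.08] rows 2.2
```

```bash
python3 -m creep '[[[0.1,0,1.5],[0,0,0]],[[0,0,2.5],[0,0,0]],[[0,0,2.5],[0,0,0]],[[0,0,1.7],[0,0,0]],[[0,0,0.7],[0,0,0]],[[0,0,0],[0,0,0]],[[0,0,0],[0,0,0]],[[0,0,0],[0,0,0]],[[0,0,0],[0,0,0]]]' 
python3 -m creep '[[[0,0,0.2],[0,0,0]],[[0,0,0.1],[0,0,0]],[[0,0,0.1],[0,0,0]],[[0,0,0],[0,0,0]],[[0,0,0],[0,0,0]],[[0,0,0],[0,0,0]]]'
```

```text
clock: 57.42
tcp_pos: [0.4471, -0.1649, 0.1667]
ee_rot: [2.327, 2.108, 0.002]
contact_force: [0.5, 0.3, -2.5]
grip_width: 0.726
finger_force: 30.0
clock: 57.92
tcp_pos: [0.446, -0.1643, 0.1615]
ee_rot: [-2.327, -2.11, -0.0]
contact_force: [1.4, 0.2, -2.0]
grip_width: 0.721
finger_force: 30.0
```

```bash
python3 -m creep '[[[0,0,0.2],[0,0,0]],[[0,0,0.2],[0,0,0]],[[0,0,0.1],[0,0,0]],[[0,0,0],[0,0,0]],[[0,0,0],[0,0,0]],[[0,0,0],[0,0,0]]]'
python3 -m creep '[[[0,0,0.08],[0,0,0]],[[0,0,0],[0,0,0]],[[0,0,0],[0,0,0]]]'
```

```text
clock: 58.42
tcp_pos: [0.446, -0.1644, 0.1565]
ee_rot: [-2.328, -2.11, 0.0]
contact_force: [-0.2, -0.3, -2.5]
grip_width: 0.723
finger_force: 30.0
clock: 58.67
tcp_pos: [0.446, -0.1643, 0.1557]
ee_rot: [-2.328, -2.11, -0.0]
contact_force: [-0.3, 0.5, -2.4]
grip_width: 0.721
finger_force: 30.0
```

```bash
python3 -m creep '[[[0,0,0.08],[0,0,0]],[[0,0,0.03],[0,0,0]],[[0,0,0],[0,0,0]],[[0,0,0],[0,0,0]]]'
python3 -m creep '[[[0,0,0],[0,0,0]],[[0,0,0],[0,0,0]],[[0,0,0],[0,0,0]],[[0,0,0],[0,0,0]],[[0,0,0],[0,0,0]],[[0,0,0],[0,0,0]]]' 1
python3 -m creep '[[[0,0,-0.5],[0,0,0]],[[0,0,-1],[0,0,0]],[[0,0,-2.5],[0,0,0]],[[0,0,-3.5],[0,0,0]],[[0,0,-3.5],[0,0,0]],[[-1,0,-2],[0,0,0]],[[-3,0,0],[0,0,0]],[[-4,0,0],[0,0,0]],[[-4,0,0],[0,0,0]],[[-4,0,0],[0,0,0]]]' >/dev/null
python3 -m creep '[[[-4,0,0],[0,0,0]],[[-3,0,0],[0,0,0]],[[0,0,0],[0,0,0]],[[0,0,0],[0,0,0]]]'
python3 - <<'E'
from h import *
show()
t=avg("top",4);s=avg("scene",4)
k=3.2
a=cv2.resize(t[190:285,200:440],None,fx=k,fy=k,interpolation=cv2.INTER_CUBIC)
b=cv2.resize(s[165:257,225:465],None,fx=k,fy=k,interpolation=cv2.INTER_CUBIC)
cv2.imwrite("pics/p7.png",cv2.cvtColor(np.vstack([a,b]),cv2.COLOR_RGB2BGR))
E
```

```text
clock: 59.0
tcp_pos: [0.4461, -0.1643, 0.1549]
ee_rot: [2.328, 2.11, 0.001]
contact_force: [-1.7, -0.4, 4.1]
grip_width: 0.724
finger_force: 30.0
clock: 59.5
tcp_pos: [0.4461, -0.1643, 0.1545]
ee_rot: [2.327, 2.11, -0.0]
contact_force: [-0.2, -0.5, 0.2]
grip_width: 0.999
finger_force: 0.0
clock: 60.67
tcp_pos: [0.4222, -0.3954, 0.2853]
ee_rot: [2.332, 2.104, -0.002]
contact_force: [-0.9, 0.1, 1.0]
grip_width: 0.998
finger_force: 0.0
t 60.67 tcp [ 0.4222 -0.3954  0.2853] close -5.9 zdir [-0.001 -0.001 -1.   ] F [-0.9  0.1  1. ] grip 0.998 0.0 q [ 0.1   0.36  0.77  1.7  -0.26  1.19  0.84]
```

View pics/p7.png

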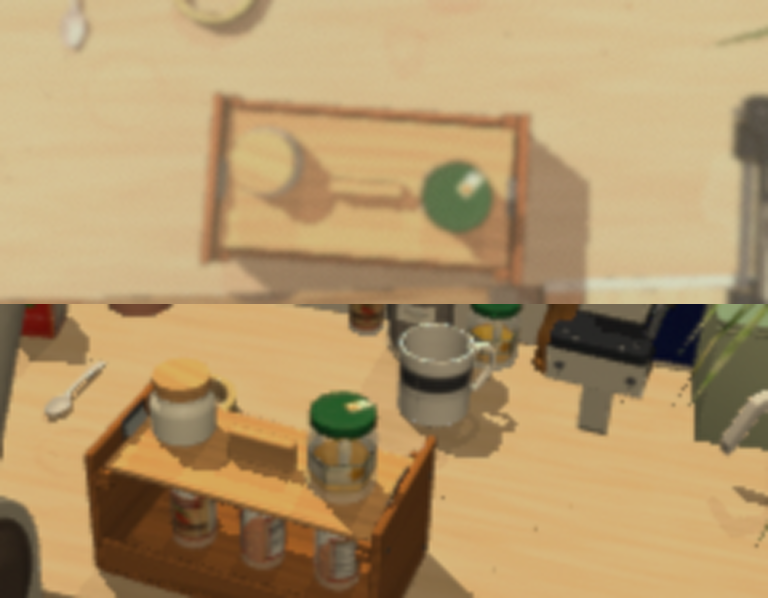

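The pot (265,162 in the top half) and the honey jar (457,195) stand upright on the level shelf, three jars stand below it, and the mug, tape and spoon are untouched. The gripper is clear, so I hand in.

```bash
python3 -c "
from workcell import arm
print(arm.close_job())"
```

```text
the job is handed in; nothing more can be done
None
```

The caddy is packed and the job handed in at about 61 s: three red-capped jars on the floor, the shelf snapped under both catches, the pot and green-lidded jar upright on it, and the mug, tape, spoon and back-wall items left in place.

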